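# Hook a sample carrier out of a deep chamber

### The arm

A 6-joint arm with a two-finger parallel gripper is mounted at the origin on the work surface. World frame = base frame: x ahead of the robot, y to its left, z up, the work surface at z = 0. Lengths are in m, angles in rad, forces in N, time in s.
With the tool pointing down it reaches from about 0.225 to 0.875 m from the base axis. Payload 3.4 kg.
Tool frame: the origin (TCP) lies midway between the tips of the shut fingers; the grasp point (between the pads) lies 19 mm behind it; x points along the fingers, z is the direction in which the jaws open and shut, and the axes are right-handed (so a half turn about x gives the same grasp; the last joint's range is limited). The gripper opens to 85 mm and grips with 20 to 120 N. Pads are 22 mm wide; open, the fingers measure 114 mm over their backs; the gripper's body (76 mm by 85 mm) begins 54 mm behind the grasp point. The pads swing forward as they close: fully open they stand 13 mm farther back than shut.
Start: joints at [1.04, 0.276, 1.505, -0, 1.361, -0.121], TCP at [0.229, 0.527, 0.231] pointing down, gripper open.
Joint ranges: [-2.89, 2.89], [-0.75, 2.08], [0.22, 2.7], [-1.18, 4.32], [0.11, 2.71], [-2.7, 2.7]. Speed limits (rad/s): [2.57, 2.57, 3.14, 3.14, 3.14, 3.14].

### API

Orientations are given as a unit quaternion [w, x, y, z].
In Python, from rig import manip, eyes gives the robot as it stands. The module is installed in compiled form; this text tells all that it offers.
- The arm moves only by the shell command python3 -m crank 'ROWS' [FORCE]. ROWS is JSON, a list of rows, each a list of 7 numbers: the shift along the tool's x, y, z in cm, then the turn, a rotation vector about the tool's x, y, z in degrees, then the finger opening in cm, from 0 to 8.54. A call has 1 to 5 rows; each row is the pose to reach, as a shift and turn from the pose commanded when the call began, along the tool's axes at that moment; what a row does not reach only later rows make up. A row lasts 1/8 s, in which the tool goes at most 62.5 mm and 10.7 degrees, less where a joint would pass 70% of its speed; a pose out of reach is approached as far as the arm can. A call with a gripper value outside its range is refused whole. The fingers move at their own pace and stop on an object; FORCE is the grip in N (left out, the last holds). Time passes only in rows, so rows that repeat a pose let the fingers close. It gives the time, the measured TCP pose, the force and the opening at its end, in the units of the state.
- manip.get_state(): the state, without advancing time (a new reading comes with each control period).
- eyes.get_image(name): name is "scene" or "top"; returns a dict with "color" (420x560x3 uint8, blue, green, red), "z_map" (420x560 float32, m along the optical axis (not along the pixel's ray), 0 where there is no reading), "vertical_fov" (degrees; the focal length in pixels is half the picture's height over the tangent of half this angle, whatever the lens; pixels are square), "cx", "cy" (the principal point, pixels), "eye" and "attitude" of the camera in the world. Camera axes: x right, y up, looking along -z (the intrinsics and any distortion apply to the point x, -y, -z); pixel columns grow to the right and rows downward; lengths in m; the calibration is good to about 2 mm. A picture is of the moment at which its call begins.
- manip.sign_off(): hands the job in, once; it reports no verdict.
The state is a dict: "clock": time; "qpos": joint angles; "qd": joint speeds; "effort": joint torques, N m; "position": TCP position; "ee_rot": TCP orientation; "contact_force": force on the tool from outside, world axes, zero at the start; "moment": the same for the moment, N m; "width": finger opening in m.
Only numpy, scipy, OpenCV 4.12 (cv2) and the standard library are available. Lean on these libraries where they do the work, as an engineer would, in place of code of your own. Each camera call takes 0.05 s, during which the arm holds its last target.

### The job

Take the hooked picker from its blue rest, reach into the clear chamber and press the tail of the orange sample carrier down with the hook so that its nose tips up out of the nest, then draw the carrier out by its raised bar until it lies flat and wholly outside the mouth, on the loading shelf. Lay the picker back in its rest. Touch the carrier only with the picker, and leave the bottle, the lens mount and the white case where they are.

Things in the scene. Friction and masses are not known exactly. Their poses are not given: they have to be found in the camera images.
- chamber: Fixed clear sample chamber. Origin on the bench under the middle of its mouth; x points inward, y across, z up. From x = 0 to 200 mm: inside 60 mm wide, walls 8 mm thick, clear roof from z = 106 to 111 mm, far end shut. Floor heights: z = 30 mm for x 0 to 70, nest at z = 24 for x 70 to 130, well at z = 17 for x 130 to 200. A loading shelf lies before the mouth, at negative x
- shelf_mid (a point): centre of the grey loading shelf's flat top, 30 mm above the bench and 85 mm in front of the mouth; axes as the chamber. The shelf is 170 mm long, from the mouth to its open outer end, level with the chamber's floor, 60 mm wide between aluminium side rims that are 8 mm wide and 5 mm higher than the shelf
- nest_step (a point): middle of the top edge of the 6 mm step between chamber floor and nest, 70 mm inside the mouth, 30 mm above the bench; it stops the carrier's nose, so the carrier cannot be pulled out flat
- nest_edge (a point): middle of the inner edge of the nest floor, 130 mm inside the mouth, 24 mm above the bench. Beyond it the floor drops 7 mm; the carrier's tail overhangs here and the carrier tips on this edge
- carrier: Loose orange sample carrier, 0.14 to 0.24 kg: plate 90 mm long (x), 52 wide, 6 thick, green glass sample 40 x 40 x 3 mm on its nose half. Origin: centre of the underside; x points to the tail (inward at the start). A bar 40 mm wide stands 18 mm above the plate's top from x = 22 to 27 mm; behind it is the bare tail ledge, x = 27 to 45 mm
- carrier_nose (a point): middle of the carrier's lower nose edge, 45 mm from its origin along negative x. About 1 to 2 N pressed on the tail ledge tips the nose up some 10 mm, until the tail meets the floor of the well; released, it falls back
- picker_grip (a point): Loose hooked picker, 0.16 kg: this point is on its axis near its balance point, in the red handle. x points along the tool to the hook, z up. Handle 18 mm wide (y) and 18 high, x = -80 to 25 mm; behind it a steel butt 22 mm wide to x = -95. Ahead a straight steel rod, 6 mm in diameter, on the same axis to x = 240 mm, where it bends straight down
- picker_rod (a point): point on the axis of the picker's rod, 80 mm ahead of the grip point towards the hook. The hook, 6 mm in diameter with a rounded end, points straight down; its bottom is 240 mm ahead of the grip point and 36 mm below the tool's axis
- rest_seat (a point): Seat of the fixed blue rest: where the picker's grip point belongs (within a few mm), 50 mm above the bench; x points along the stored picker to its hook. Two open-topped forks, 20 mm thick: at x = -60 mm under the handle (slot 34 mm wide, floor 41 mm and prongs 53 mm above the bench) and at x = 150 mm under the rod (slot 28 mm, floor 47, prongs 59)
- bottle: bystander: closed amber bottle, 48 mm in diameter, 90 mm high, loose; origin at the centre of its underside
- lens: bystander: aluminium lens mount on a steel post and 44 mm round foot, 85 mm high, loose; origin at the centre of its underside
- case: bystander: white flat case 70 x 100 x 25 mm, loose; origin at the centre of its underside
Not all that is in view belongs to the job. There is more than one size of the part that bears rest_seat; the job needs the larger.

How it is judged:
On the way, in this order (a step that is already met when the one before it is completed fails the run):
1. the carrier, still in the nest, is tipped with its nose above the step (z of carrier_nose in the frame of chamber above 0.0305 m and x of carrier in the frame of chamber above 0.09 m), for 0.1 s.
2. the carrier lies flat on the loading shelf, wholly outside the mouth (x of carrier in the frame of chamber between -0.127 and -0.045 m and z of carrier in the frame of chamber between 0.027 and 0.034 m and angle between carrier's own z axis and vertical below 0.06 rad), for 0.2 s.
At the end, for the whole second after the job is handed in: Carrier flat (0.06 rad), right side up and still on the loading shelf, its plate wholly outside the mouth and not past the shelf's outer end; picker in both forks of its rest, grip point within 30 mm of the seat point, along the rest within 0.12 rad, hook to the same end as at the start (all of step 2 and linear speed of carrier below 0.01 m/s and horizontal distance between picker_grip and rest_seat below 0.03 m and height (world z) of picker_grip between 0.042 and 0.058 m and angle between the x axis of picker_grip and the x axis of rest_seat, either way round below 0.12 rad and angle between picker_grip's own z axis and vertical below 0.15 rad and contact force between picker and rest above 0.3 N and x of picker_rod in the frame of rest_seat above 0.04 m); the robot touches nothing.
It fails at once if the robot touches the carrier itself (contact force between any of the fingers, the arm and carrier above 0.3 N).
It fails at once if the bottle is disturbed (moved more than 30 mm) (distance of bottle from where it was at the start of the episode above 0.03 m).
It fails at once if the lens mount is disturbed (moved more than 30 mm) (distance of lens from where it was at the start of the episode above 0.03 m).
It fails at once if the white case is disturbed (moved more than 30 mm) (distance of case from where it was at the start of the episode above 0.03 m).
It also fails if it takes over 58 s, if anything falls off the work surface, if the arm or the gripper's body presses on something with over 40 N, if the wrist force passes 120 N, or if a joint passes its speed limit or range.

## Working session

There is one attempt and no reset: what is moved stays moved. The work goes in short steps, Python scripts to look and compute and a shell command to move; the robot and the scene stay as the last step left them, time stands still between calls to the robot, and variables do not carry over. Pictures are saved under pics/ and viewed, and the job is handed in when it is done.

```bash
mkdir -p pics
cat > h.py <<'E'
import numpy as np,cv2
from rig import manip,eyes
def R(q):
    from scipy.spatial.transform import Rotation as Ro
    return Ro.from_quat([q[1],q[2],q[3],q[0]]).as_matrix()
E
python3 - <<'E'
from h import *
for n in("scene","top"):
    i=eyes.get_image(n); cv2.imwrite(f"pics/{n}0.png",i["color"])
    np.savez(f"{n}0.npz",**{k:v for k,v in i.items()})
    print({k:v for k,v in i.items() if k not in("color","z_map")})
print(manip.get_state())
E
```

```text
{'vertical_fov': 56.8139670308429, 'cx': 276.14490553393466, 'cy': 211.2830934528202, 'eye': array([ 1.26646649, -0.47628007,  0.89371461]), 'attitude': array([0.82110468, 0.32437947, 0.1816404 , 0.43309564])}
{'vertical_fov': 50.90622644481201, 'cx': 276.44309708304735, 'cy': 211.82104635988736, 'eye': array([ 0.26366441, -0.038215  ,  1.63133497]), 'attitude': array([ 0.71567671,  0.07514114, -0.07726074, -0.69006625])}
{'clock': 0.1, 'qpos': array([ 1.03998512e+00,  2.76535449e-01,  1.50596593e+00,  9.44529816e-06,
        1.36073876e+00, -1.21012876e-01]), 'qd': array([-1.32153765e-03,  7.47779724e-05, -1.55681307e-03, -1.87095166e-03,
       -3.85836709e-04,  7.90315453e-04]), 'effort': array([ 1.23817212e-03, -4.17695689e+01, -2.46406835e+01, -3.08240342e-04,
        5.80003383e-03,  2.13329787e-05]), 'position': array([0.22886659, 0.52698482, 0.2305403 ]), 'ee_rot': array([ 0.59075165, -0.38806121,  0.59179866,  0.38755043]), 'contact_force': array([ 0.34080447,  0.27026001, -0.46142572]), 'moment': array([-0.04608843,  0.03862168,  0.03248965]), 'width': 0.0847922847319943}
```

View pics/scene0.png

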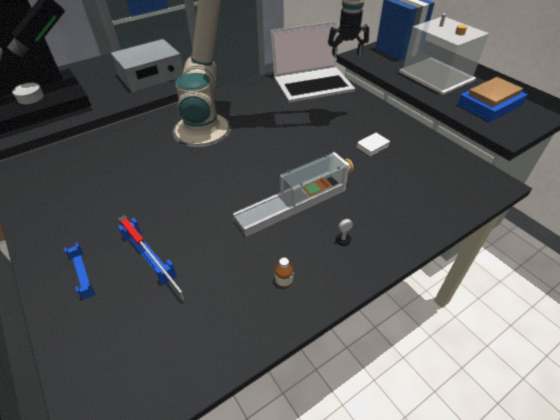

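View pics/top0.png

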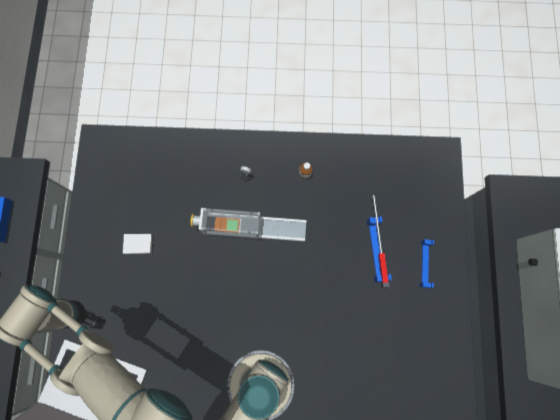

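```bash
cat >> h.py <<'E'
def grab(n,name=None):
    i=eyes.get_image(n)
    if name: cv2.imwrite(f"pics/{name}.png",i["color"])
    return i
def world(i,u,v,d=None):
    f=210/np.tan(np.radians(float(i["vertical_fov"]))/2)
    if d is None: d=i["z_map"][int(round(v)),int(round(u))]
    u=np.asarray(u,float);v=np.asarray(v,float)
    p=np.stack([(u-i["cx"])/f*d,-(v-i["cy"])/f*d,-d*np.ones_like(u)],-1)
    return p@R(i["attitude"]).T+i["eye"]
def atz(i,u,v,z):
    a=world(i,u,v,1.0);e=np.asarray(i["eye"]);r=a-e
    return e+r*((z-e[2])/r[...,2:])
def px(i,P):
    f=210/np.tan(np.radians(float(i["vertical_fov"]))/2)
    c=(np.asarray(P)-i["eye"])@R(i["attitude"])
    return np.stack([i["cx"]+f*c[...,0]/-c[...,2],i["cy"]-f*c[...,1]/-c[...,2]],-1)
def cloud(i):
    v,u=np.mgrid[:420,:560]
    d=i["z_map"]; return world(i,u,v,d)
def crop(i,x0,y0,x1,y1,s,name):
    cv2.imwrite(f"pics/{name}.png",cv2.resize(i["color"][y0:y1,x0:x1],None,fx=s,fy=s,interpolation=cv2.INTER_CUBIC))
E
python3 - <<'E'
from h import *
T=dict(np.load("top0.npz"));S=dict(np.load("scene0.npz"))
crop(T,350,180,450,300,5,"t_pick");crop(T,180,190,320,260,5,"t_ch")
crop(S,50,200,210,310,5,"s_pick");crop(S,220,140,370,250,5,"s_ch")
for n,i in(("T",T),("S",S)):
    c=cloud(i);hsv=cv2.cvtColor(i["color"],cv2.COLOR_BGR2HSV);z=c[...,2]
    print(n,"table z",np.percentile(z[(abs(z)<.02)],[5,50,95]))
    h,s,v=cv2.split(hsv)
    ins=(c[...,0]>.1)&(c[...,0]<1)&(c[...,2]>-.02)&(c[...,2]<.15)
    red=((h<6)|(h>174))&(s>150)&(v>80)&ins
    blue=(abs(h.astype(int)-112)<12)&(s>150)&(v>80)&ins
    org=(h>5)&(h<20)&(s>130)&(v>60)&ins
    grn=(abs(h.astype(int)-65)<25)&(s>80)&(v>60)&ins
    for nm,m in(("red",red),("blue",blue),("org",org),("grn",grn)):
        k,l,st,ce=cv2.connectedComponentsWithStats(m.astype(np.uint8))
        for j in range(1,k):
            if st[j,4]>12:
                P=c[l==j];print(n,nm,st[j],P.mean(0).round(3),P.min(0).round(3),P.max(0).round(3))
E
```

```text
T table z [-0.00604957  0.00056398  0.00785349]
T red [380 253   8  30 147] [ 0.421 -0.423  0.06 ] [ 0.369 -0.436  0.051] [ 0.472 -0.411  0.068]
T blue [  0 197   5  26  89] [0.592 0.972 0.048] [0.536 0.961 0.037] [0.63  0.983 0.057]
T blue [367 217  15  65 407] [ 0.502 -0.404  0.014] [ 0.375 -0.426 -0.009] [ 0.615 -0.375  0.069]
T blue [378 216   5   8  26] [ 0.596 -0.416  0.049] [ 0.588 -0.436  0.002] [ 0.607 -0.409  0.066]
T blue [420 239  14  49 379] [ 0.446 -0.591  0.013] [ 0.36  -0.622 -0.009] [ 0.531 -0.567  0.05 ]
T blue [389 274   3   6  15] [ 0.389 -0.448  0.052] [ 0.38  -0.464  0.008] [ 0.399 -0.443  0.063]
T org [300 164  12  10  57] [ 0.771 -0.138  0.063] [ 0.76  -0.16   0.051] [ 0.795 -0.119  0.076]
T org [215 218   6  10  45] [0.551 0.168 0.112] [0.534 0.16  0.103] [0.568 0.177 0.12 ]
T org [221 219   5   9  38] [0.55  0.148 0.111] [0.536 0.142 0.104] [0.565 0.156 0.12 ]
S table z [-0.00449253 -0.00077815  0.00359666]
S red [121 218  22  26 190] [ 0.42  -0.424  0.057] [ 0.323 -0.439  0.001] [ 0.473 -0.404  0.064]
S blue [458  91  70  30 787] [0.587 1.024 0.033] [ 0.419
[... 176 characters left out ...]
5  0.018] [ 0.32  -0.451 -0.003] [ 0.608 -0.401  0.062]
S blue [ 64 243  31  57 636] [ 0.441 -0.591  0.015] [ 0.315 -0.619 -0.003] [ 0.532 -0.568  0.046]
S blue [144 243  32  35 194] [ 0.558 -0.39   0.026] [ 0.438 -0.408 -0.002] [ 0.603 -0.376  0.06 ]
S org [347 159   6   9  17] [0.574 0.264 0.084] [0.556 0.261 0.075] [0.588 0.267 0.091]
S org [315 178  17  12 112] [0.597 0.134 0.077] [0.594 0.101 0.05 ] [0.601 0.166 0.104]
S org [303 187   8   9  15] [0.594 0.071 0.077] [0.592 0.057 0.053] [0.596 0.087 0.098]
S org [275 264  18  15 174] [ 0.788 -0.147  0.06 ] [ 0.727 -0.165 -0.002] [ 0.803 -0.12   0.073]
S grn [305 183  16  11 102] [0.596 0.094 0.078] [0.593 0.064 0.055] [0.599 0.123 0.1  ]
```

```bash
ls pics
```

```text
s_ch.png
s_pick.png
scene0.png
t_ch.png
t_pick.png
top0.png
```

View pics/t_pick.png

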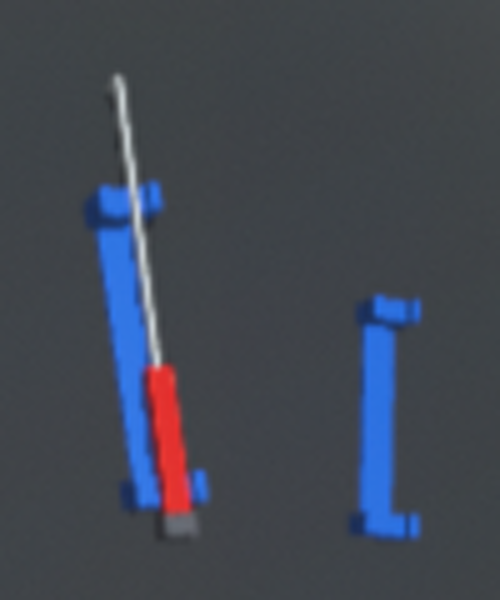

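View pics/s_pick.png

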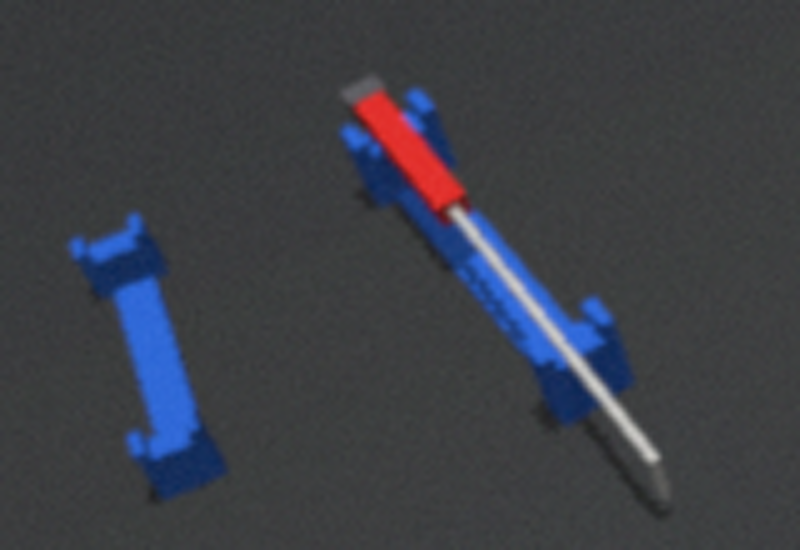

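View pics/t_ch.png

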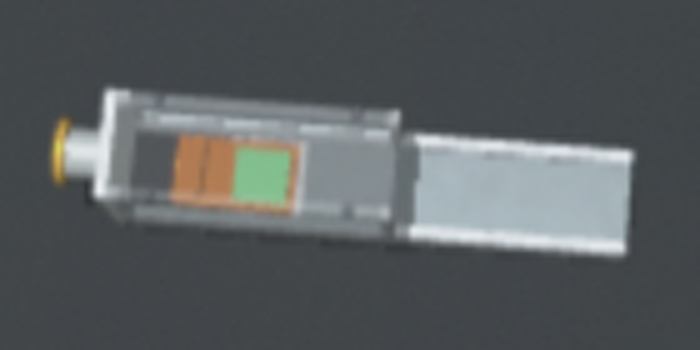

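View pics/s_ch.png

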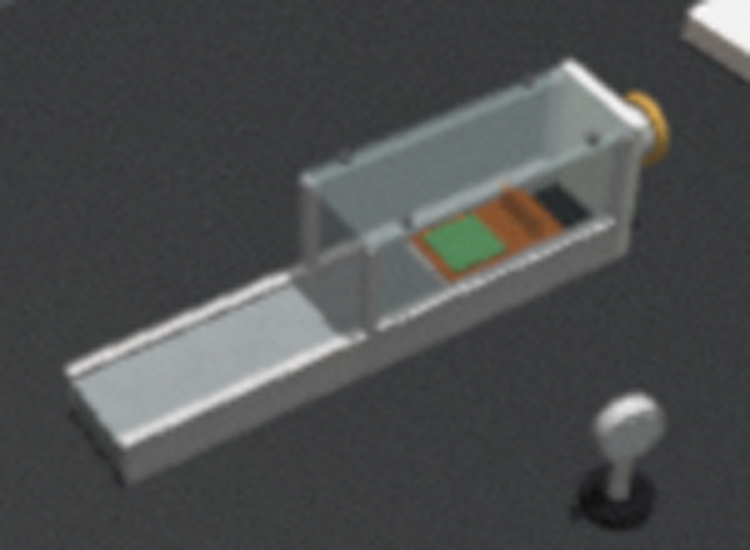

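```bash
cat >> h.py <<'E'
from scipy.optimize import least_squares
def rz(a): return np.array([[np.cos(a),-np.sin(a),0],[np.sin(a),np.cos(a),0],[0,0,1]])
E
python3 - <<'E'
from h import *
T=dict(np.load("top0.npz"));S=dict(np.load("scene0.npz"))
ct=lambda u,v:(180+u/5-.4,190+v/5-.4); cs=lambda u,v:(220+u/5-.4,140+v/5-.4)
tp=[((-.17,.038,.035),ct(625,254)),((-.17,-.038,.035),ct(634,150)),((0,-.038,.111),ct(400,110)),((.208,-.038,.111),ct(104,90))]
sp=[((-.17,.038,.035),cs(68,370)),((-.17,-.038,.035),cs(122,443)),((0,.038,.111),cs(305,182)),((0,-.038,.111),cs(370,248)),((.208,.038,.111),cs(570,62)),((.208,-.038,.111),cs(645,130))]
def res(p,which="TS"):
    o=np.array([p[0],p[1],0]);Q=rz(p[2]);r=[]
    for w,i,L in(("T",T,tp),("S",S,sp)):
        if w in which:
            for m,q in L:r.append(px(i,o+Q@np.array(m))-q)
    return np.ravel(r)
for w in("T","S","TS"):
    s=least_squares(res,[.56,.04,np.pi/2],args=(w,),loss="soft_l1");print(w,s.x.round(4),s.fun.reshape(-1,2).round(1).tolist())
# picker
pt=lambda u,v:(350+u/5-.4,180+v/5-.4); ps=lambda u,v:(50+u/5-.4,200+v/5-.4)
print("rod tip T",atz(T,*pt(118,76),.053).round(4),"S",atz(S,*ps(657,458),.05).round(4))
print("red front T",atz(T,*pt(160,367),.059).round(4), "red rear",atz(T,*pt(178,513),.059).round(4))
print("red front S",atz(S,*ps(453,202),.059).round(4), "red rear",atz(S,*ps(368,96),.059).round(4))
np.save("x.npy",0)
E
```

```text
T [0.5567 0.0245 1.5312] [[0.1, -0.3], [-0.4, 0.2], [-0.1, 0.3], [0.4, -0.1]]
S [0.5567 0.0231 1.5241] [[-0.6, -0.1], [0.3, 1.3], [-0.8, -1.1], [-0.2, 0.1], [0.7, 0.2], [0.5, -0.7]]
TS [0.5566 0.0238 1.5282] [[0.3, -0.1], [-0.2, 0.3], [0.1, 0.3], [0.6, -0.2], [-0.4, -0.0], [0.7, 1.3], [-0.7, -1.2], [-0.0, -0.1], [0.7, 0.0], [0.5, -1.0]]
rod tip T [ 0.6877 -0.3921  0.053 ] S [ 0.6846 -0.3912  0.05  ]
red front T [ 0.4717 -0.4185  0.059 ] red rear [ 0.3686 -0.4296  0.059 ]
red front S [ 0.4725 -0.4172  0.059 ] red rear [ 0.3657 -0.4297  0.059 ]
```

```bash
cat >> h.py <<'E'
from scipy.spatial.transform import Rotation as Ro
def goal(pos,zyaw):
    """shift cm / turn deg from current measured pose to TCP pos, tool x down, tool z at yaw zyaw"""
    s=manip.get_state();A=R(s["ee_rot"])
    x=np.array([0,0,-1.]);z=np.array([np.cos(zyaw),np.sin(zyaw),0]);B=np.stack([x,np.cross(z,x),z],1)
    sh=A.T@(np.asarray(pos)-s["position"])*100
    tu=np.degrees(Ro.from_matrix(A.T@B).as_rotvec())
    print("t%.2f"%s["clock"],"pos",s["position"].round(4),"F",s["contact_force"].round(2),"w",round(s["width"],4),"q6 %.2f"%s["qpos"][5])
    print("shift",sh.round(2),"turn",tu.round(2))
E
python3 - <<'E'
from h import *
A=R(manip.get_state()["ee_rot"]);print(A.round(3))
print(np.arctan2(A[1,2],A[0,2]))
for zy in (.1173+np.pi/2,.1173-np.pi/2): goal([.446,-.4202,.10],zy)
T=dict(np.load("top0.npz"));S=dict(np.load("scene0.npz"))
# rest check: project rest model (seat = grip guess) prong tops
o=np.array([.446,-.4202,0]);Q=rz(.1173)
for i,nm,(x0,y0) in((T,"t",(350,180)),(S,"s",(50,200))):
    im=cv2.resize(i["color"][y0:y0+120,x0:x0+130],None,fx=6,fy=6,interpolation=cv2.INTER_CUBIC)
    for dx in(-.07,-.05):
      for y in(-.017,.017):
        p=(px(i,o+Q@np.array([dx,y,.053]))-[x0,y0]+.5)*6; cv2.circle(im,tuple(int(a) for a in p),3,(0,255,255),-1)
    for dx in(.14,.16):
      for y in(-.014,.014):
        p=(px(i,o+Q@np.array([dx,y,.059]))-[x0,y0]+.5)*6; cv2.circle(im,tuple(int(a) for a in p),3,(0,255,0),-1)
    for P in([.24,0,.05],[0,0,.059],[-.095,0,.061]):
        p=(px(i,o+Q@np.array(P))-[x0,y0]+.5)*6; cv2.circle(im,tuple(int(a) for a in p),3,(255,0,255),-1)
    cv2.imwrite(f"pics/rest_{nm}.png",im[:600,:800])
E
```

```text
[[-0.001 -0.917  0.398]
 [-0.001  0.398  0.917]
 [-1.     0.    -0.002]]
1.1609961856985929
t0.10 pos [0.2289 0.527  0.2305] F [ 0.34  0.27 -0.46] w 0.0848 q6 -0.12
shift [ 13.17 -57.66 -78.2 ] turn [-30.2   -0.09  -0.04]
t0.10 pos [0.2289 0.527  0.2305] F [ 0.34  0.27 -0.46] w 0.0848 q6 -0.12
shift [ 13.17 -57.66 -78.2 ] turn [ 1.498e+02 -5.000e-02  1.200e-01]
```

View pics/rest_t.png

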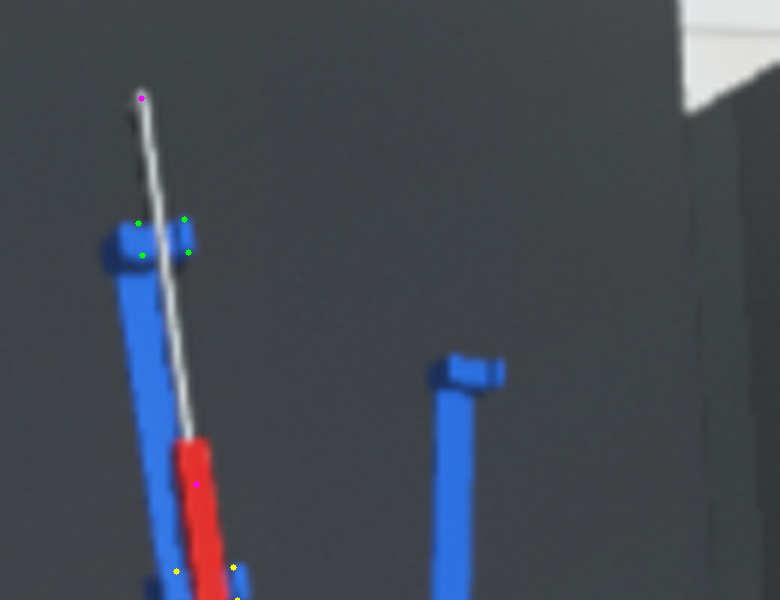

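View pics/rest_s.png

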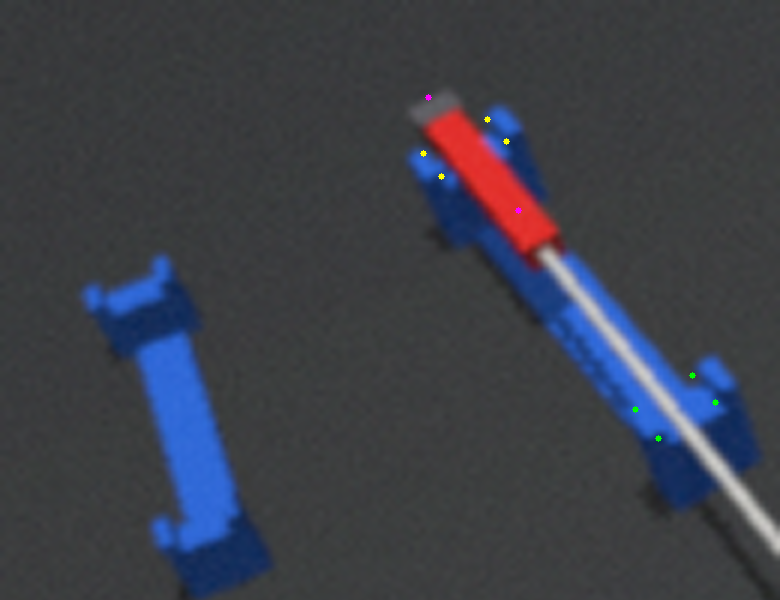

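Candidates. Picker with red handle: top (385,268) is the only one, and its hook end is at (374,196). Blue rests: the large one under the picker at top (380,250), and a smaller empty one at (428,263), so I choose the large one. Orange things: the carrier in the chamber at top (222,224), and the amber bottle at (306,168), which is not it. The close crops (t_pick, t_ch) confirm these choices.

```bash
python3 -m crank '[[0,-3.6,-4.9,0,0,0,8],[0,-7.2,-9.8,0,0,0,8],[0,-10.8,-14.7,0,0,0,8],[0,-14.4,-19.6,0,0,0,8],[0,-18,-24.5,0,0,0,8]]' 
python3 -m crank '[[0,-3.6,-4.9,0,0,0,8],[0,-7.2,-9.8,0,0,0,8],[0,-10.8,-14.7,0,0,0,8],[0,-14.4,-19.6,0,0,0,8],[0,-18,-24.5,0,0,0,8]]'
python3 -m crank '[[0,-3.6,-4.9,0,0,0,8],[0,-7.2,-9.8,0,0,0,8],[0,-10.8,-14.7,0,0,0,8],[0,-14.4,-19.6,0,0,0,8],[0,-18,-24.5,0,0,0,8]]'
python3 - <<'E'
from h import *
goal([.446,-.4202,.10],.1173+np.pi/2)
E
```

```text
clock: 0.72
position: [0.2965, 0.2291, 0.2311]
ee_rot: [0.591, -0.388, 0.591, 0.388]
contact_force: [1.2, -0.5, 0.9]
width: 0.0802
clock: 1.35
position: [0.364, -0.0674, 0.2313]
ee_rot: [0.592, -0.388, 0.591, 0.388]
contact_force: [1.5, 0.2, -0.0]
width: 0.0798
clock: 1.98
position: [0.4315, -0.3637, 0.2308]
ee_rot: [0.592, -0.387, 0.591, 0.388]
contact_force: [1.3, 0.7, -0.2]
width: 0.0802
t1.98 pos [ 0.4315 -0.3637  0.2308] F [ 1.26  0.7  -0.22] w 0.0802 q6 -1.98
shift [13.07 -3.59 -4.61] turn [-3.023e+01  5.000e-02 -2.000e-02]
```

```bash
python3 -m crank '[[0,-0.7,-0.9,10.5,0,0,8],[0,-1.4,-1.8,21,0,0,8],[0,-2.1,-2.7,31.5,0,0,8],[0,-2.8,-3.7,42,0,0,8],[0,-3.6,-4.6,52.5,0,0,8]]' 
python3 -m crank '[[1,0,0,10.5,0,0,8],[2,0,0,21,0,0,8],[4,0,0,31.5,0,0,8],[6,0,0,42,0,0,8],[8,0,0,52.5,0,0,8]]'
python3 - <<'E'
from h import *
goal([.446,-.4202,.11],.1173-np.pi/2)
E
```

```text
clock: 2.6
position: [0.4461, -0.4186, 0.2307]
ee_rot: [0.702, -0.084, 0.702, 0.085]
contact_force: [-1.2, -0.4, 0.5]
width: 0.0802
clock: 3.22
position: [0.446, -0.4181, 0.1501]
ee_rot: [0.667, 0.235, 0.667, -0.235]
contact_force: [0.5, -0.6, -0.9]
width: 0.08
t3.23 pos [ 0.446  -0.4181  0.1501] F [ 0.55 -0.58 -0.88] w 0.08 q6 -0.19
shift [ 4.01 -0.17  0.13] turn [ 4.445e+01 -6.000e-02  1.000e-02]
```

```bash
python3 -m crank '[[1,0,0,10.5,0,0,8],[2,-0.1,0,21,0,0,8],[3,-0.2,0.1,31.5,0,0,8],[4,-0.2,0.1,44.4,0,0,8],[4,-0.2,0.1,44.4,0,0,8]]'
python3 - <<'E'
from h import *
goal([.446,-.4202,.034],.1173-np.pi/2)
i=grab("scene");crop(i,70,190,210,310,5,"s1")
E
```

```text
clock: 3.85
position: [0.4451, -0.4198, 0.1097]
ee_rot: [0.528, 0.469, 0.531, -0.468]
contact_force: [0.4, -0.4, -0.6]
width: 0.0802
t3.85 pos [ 0.4451 -0.4198  0.1097] F [ 0.44 -0.36 -0.65] w 0.0802 q6 0.58
shift [7.57 0.1  0.07] turn [ 0.28 -0.16  0.1 ]
```

View pics/s1.png

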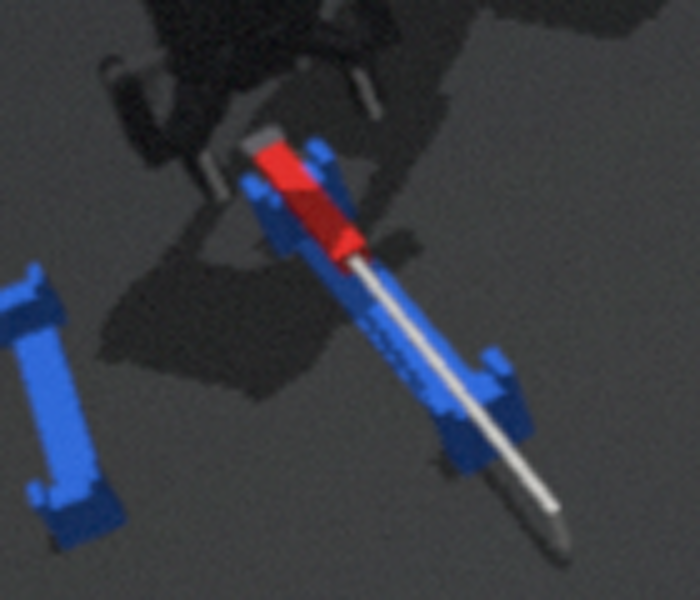

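```bash
python3 -m crank '[[3,0,0,0,0,0,8],[6,0,0,0,0,0,6.5],[7.6,0.1,0.1,0,0,0,5],[7.6,0.1,0.1,0,0,0,4],[7.6,0.1,0.1,0,0,0,3]]' 60
python3 -m crank '[[0,0,0,0,0,0,1],[0,0,0,0,0,0,0.5],[0,0,0,0,0,0,0.5],[0,0,0,0,0,0,0.5]]' 100
python3 - <<'E'
from h import *
goal([.446,-.4202,.034],.1173-np.pi/2)
i=grab("scene");crop(i,70,190,210,310,5,"s2")
E
```

```text
clock: 4.53
position: [0.4475, -0.4221, 0.0362]
ee_rot: [0.531, 0.468, 0.529, -0.468]
contact_force: [0.4, -0.2, 1.0]
width: 0.03
clock: 5.03
position: [0.4476, -0.4219, 0.0368]
ee_rot: [0.531, 0.468, 0.529, -0.468]
contact_force: [0.7, 1.7, 6.5]
width: 0.0159
t5.03 pos [ 0.4476 -0.4219  0.0368] F [0.7  1.69 6.53] w 0.0159 q6 0.58
shift [ 0.28 -0.14 -0.19] turn [ 0.4   0.1  -0.09]
```

View pics/s2.png

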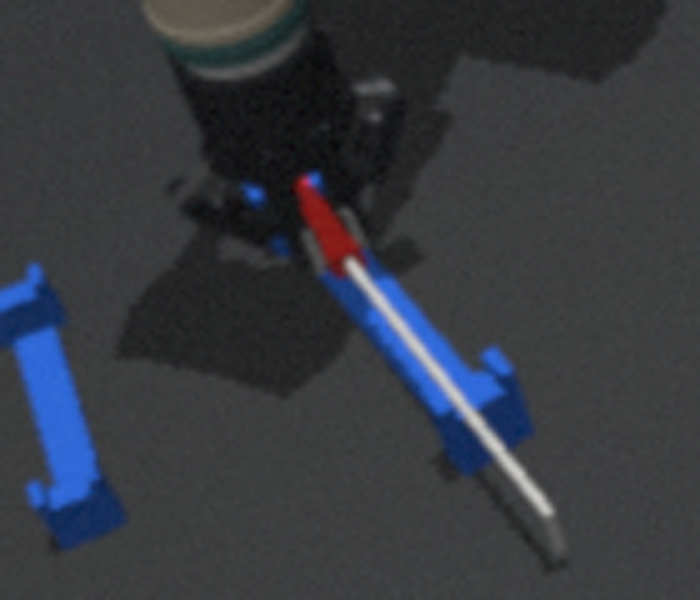

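```bash
python3 -m crank '[[-1,0,0,0,0,0,0.5],[-4,0,0,0,0,0,0.5],[-8,0,0,0,0,0,0.5],[-12,0,0,0,0,0,0.5],[-15,0,0,0,0,0,0.5]]' 120
python3 - <<'E'
from h import *
c0=np.array([.5567,.024]);
u=np.array([np.cos(1.529),np.sin(1.529)])
g=c0-.30*u
goal([g[0],g[1],.18],1.529-np.pi/2)
grab("scene","s3");i=grab("top");crop(i,340,170,440,290,5,"t3")
E
```

```text
clock: 5.7
position: [0.447, -0.4218, 0.1874]
ee_rot: [0.531, 0.468, 0.529, -0.468]
contact_force: [0.6, -0.8, -2.1]
width: 0.0155
t5.70 pos [ 0.447  -0.4218  0.1874] F [ 0.61 -0.79 -2.15] w 0.0155 q6 0.58
shift [  0.73  11.45 -13.29] turn [-8.048e+01  1.200e-01  2.000e-02]
```

View pics/s3.png

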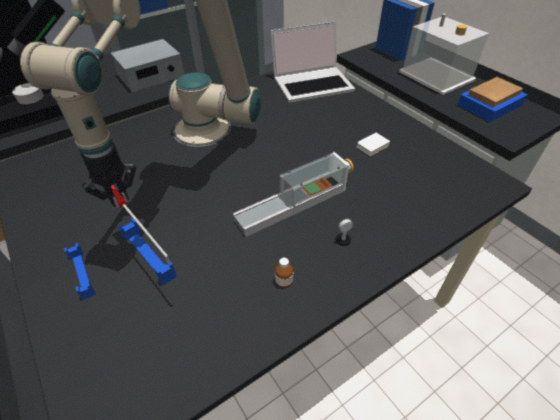

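View pics/t3.png

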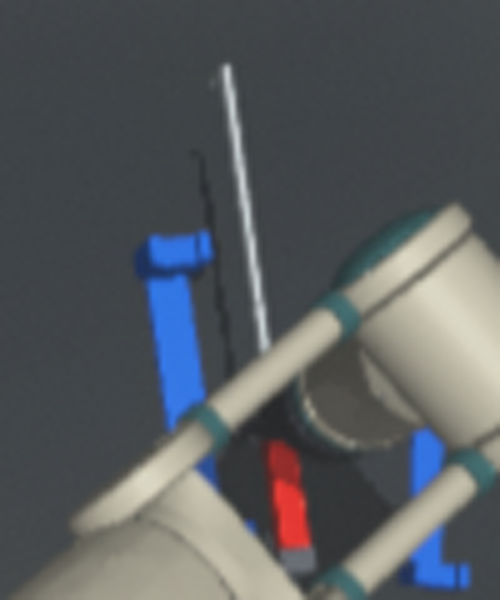

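```bash
cat >> h.py <<'E'
def tri(obs):
    """obs: list of (img,u,v) -> point, residual px"""
    f=lambda P:np.ravel([px(i,P)-[u,v] for i,u,v in obs])
    s=least_squares(f,[.5,0,.1]);return s.x.round(4),s.fun.round(1)
E
python3 - <<'E'
from h import *
T=grab("top");S=grab("scene");crop(S,90,170,210,270,6,"s4")
crop(T,340,170,420,220,8,"t4")
E
```

```text
(no output)
```

View pics/s4.png

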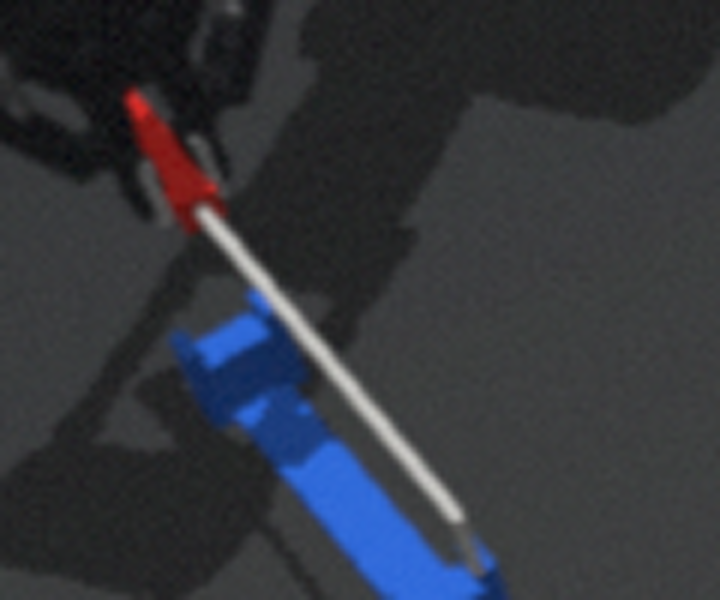

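View pics/t4.png

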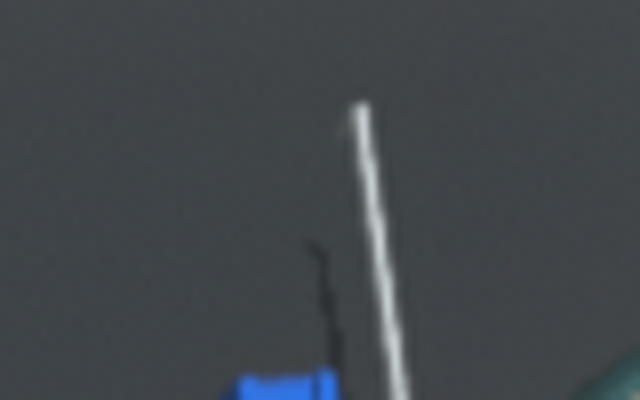

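Run:
```python
from h import *
T=grab("top");S=grab("scene")
P,r=tri([(T,384.6,182.6),(S,166.6,256.3)]);print("tip",P,r)
g=manip.get_state()["position"];print(g, P[:2]-g[:2], np.linalg.norm(P[:2]-g[:2]),np.arctan2(*(P[:2]-g[:2])[::-1]))
for pz in (.196,.2,.204):
  print(pz,px(S,[g[0]+.24*.993,g[1]+.24*.117,pz]).round(1),px(T,[g[0]+.243*.993,g[1]+.243*.117,pz]).round(1))
# rest: top surfaces of blue
c=cloud(S)
```

```text
tip [ 0.6907 -0.3961  0.2056] [-0.2 -0.1 -0.1  0. ]
[ 0.44607514 -0.42050891  0.18334465] [0.24462486 0.02440891] 0.24583961890888967 0.0994518124288903
0.196 [167.8 256.3] [382.5 184.2]
0.2 [167.4 255.2] [382.8 183.9]
0.204 [167.  254.1] [383.1 183.6]
```

```bash
python3 -m crank '[[0,1.4,-1.6,-10,0,0,0.5],[0,2.8,-3.2,-20,0,0,0.5],[0,4.2,-4.8,-30,0,0,0.5],[0,5.6,-6.4,-40,0,0,0.5],[0,6.9,-8,-50,0,0,0.5]]'
python3 - <<'E'
from h import *
c0=np.array([.5567,.024]);
u=np.array([np.cos(1.529),np.sin(1.529)])
g=c0-.30*u
goal([g[0],g[1],.18],1.529-np.pi/2+.007)
E
```

```text
clock: 6.62
position: [0.505, -0.3322, 0.183]
ee_rot: [0.677, 0.199, 0.68, -0.198]
contact_force: [0.5, -0.1, -1.4]
width: 0.0153
t6.62 pos [ 0.505  -0.3322  0.183 ] F [ 0.5  -0.14 -1.4 ] w 0.0153 q6 -0.13
shift [0.3  6.87 0.26] turn [-30.56  -0.21  -0.1 ]
```

```bash
python3 -m crank '[[1,2.3,0,-10,0,0,0.5],[3,4.6,0.1,-20,0,0,0.5],[5,6.8,0.3,-30.5,0,0,0.5],[6.5,6.8,0.3,-30.5,0,0,0.5],[6.5,6.8,0.3,-30.5,0,0,0.5]]'
python3 - <<'E'
from h import *
c0=np.array([.5567,.024]);
u=np.array([np.cos(1.529),np.sin(1.529)])
g=c0-.30*u
goal([g[0],g[1],.078],1.529-np.pi/2+.007)
T=grab("top");S=grab("scene");crop(S,170,160,310,280,5,"s5");crop(T,240,190,360,270,6,"t5")
E
```

```text
clock: 7.25
position: [0.5432, -0.2776, 0.1178]
ee_rot: [0.705, 0.016, 0.709, -0.015]
contact_force: [-0.4, -0.4, -1.8]
width: 0.0158
t7.25 pos [ 0.5432 -0.2776  0.1178] F [-0.43 -0.39 -1.78] w 0.0158 q6 -0.54
shift [3.98 0.19 0.11] turn [-0.5  -0.28 -0.12]
```

View pics/s5.png

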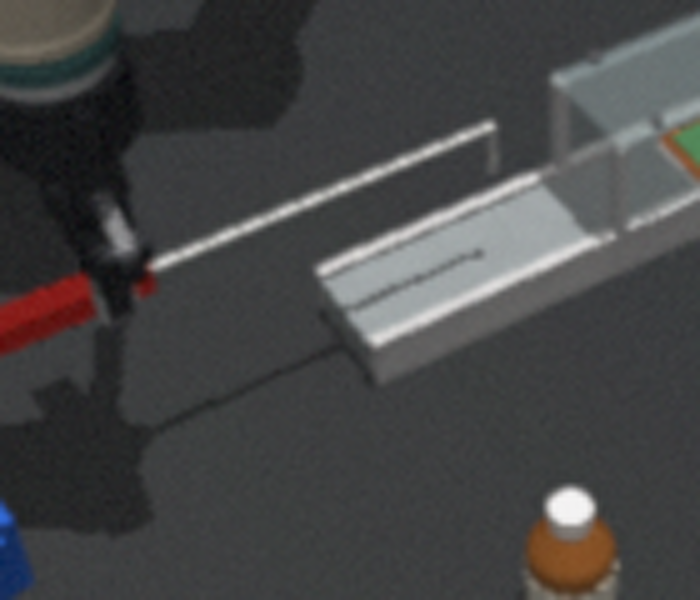

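View pics/t5.png

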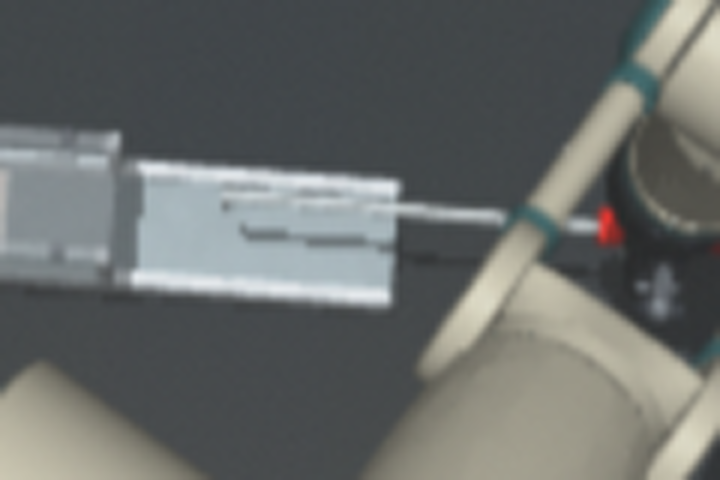

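```bash
cat >> h.py <<'E'
C0=np.array([.5567,.024,0]);CY=1.529
def ch(P): return (np.asarray(P)-C0)@rz(CY)
def wc(P): return C0+rz(CY)@np.asarray(P)
E
python3 - <<'E'
from h import *
T=grab("top");S=grab("scene")
for n,a in(("tip",[(T,276.6,220.9),(S,268.4,184.6)]),("bot",[(T,277.1,223.9),(S,268.2,194.0)])):
    P,r=tri(a);print(n,P,r,"ch",ch(P).round(4))
s=manip.get_state();print("tcp ch",ch(s["position"]).round(4))
E
```

```text
tip [ 0.5588 -0.0403  0.1354] [ 0.5  0.3  0.5 -0.1] ch [-0.0642 -0.0048  0.1354]
bot [ 0.5562 -0.0416  0.0964] [ 0.3  0.2  0.3 -0. ] ch [-0.0656 -0.0022  0.0964]
tcp ch [-0.3033 -0.0009  0.121 ]
```

Run:
```python
from h import *
T=dict(np.load("top0.npz"));S=dict(np.load("scene0.npz"))
ct=lambda u,v:(180+u/5-.4,190+v/5-.4); cs=lambda u,v:(220+u/5-.4,140+v/5-.4)
for n,q in(("tail",(173,170)),("nose",(299,177)),("tail y-",(180,135)),("tail y+",(175,205)),("nose y-",(300,143)),("nose y+",(296,212))):
    print(n,ch(atz(T,*ct(*q),.030)).round(4))
print("bar top front/back",ch(atz(T,*ct(206,170),.048)).round(4))
for n,q in(("tail y-",(565,235)),("nose y+",(413,240)),("nose y-",(455,280)),("bar top y+",(505,187)),("bartop y-",(543,215))):
    print("S",n,ch(atz(S,*cs(*q),.048 if "bar" in n else .030)).round(4))
```

```text
tail [0.1673 0.0017 0.03  ]
nose [ 0.0742 -0.0004  0.03  ]
tail y- [ 0.165  -0.0249  0.03  ]
tail y+ [0.1631 0.0277 0.03  ]
nose y- [ 0.0759 -0.0259  0.03  ]
nose y+ [0.0739 0.0259 0.03  ]
bar top front/back [0.1406 0.0031 0.048 ]
S tail y- [ 0.1621 -0.0248  0.03  ]
S nose y+ [0.0761 0.0247 0.03  ]
S nose y- [ 0.0775 -0.0207  0.03  ]
S bar top y+ [0.1441 0.0186 0.048 ]
S bartop y- [ 0.1485 -0.0167  0.048 ]
```

```bash
python3 -m crank '[[1.5,0,-0.1,-0.5,0,0,0.5],[3,0,-0.2,-0.5,0,0,0.5],[3.8,0,-0.2,-0.5,0,0,0.5],[3.8,0,-0.2,-0.5,0,0,0.5]]'
python3 - <<'E'
from h import *
T=grab("top");S=grab("scene");crop(S,220,160,340,260,6,"s6");crop(T,220,190,320,260,7,"t6")
for k in range(2):
  s=manip.get_state();print(s["position"],ch(s["position"]).round(4),R(s["ee_rot"])[:,0].round(4))
E
```

```text
clock: 7.95
position: [0.5422, -0.2776, 0.081]
ee_rot: [0.706, 0.012, 0.708, -0.011]
contact_force: [0.0, 0.3, -1.2]
width: 0.0157
[ 0.54312672 -0.27806293  0.08226116] [-0.3024  0.0009  0.0823] [ 3.e-04 -0.e+00 -1.e+00]
[ 0.54312672 -0.27806293  0.08226116] [-0.3024  0.0009  0.0823] [ 3.e-04 -0.e+00 -1.e+00]
```

View pics/s6.png

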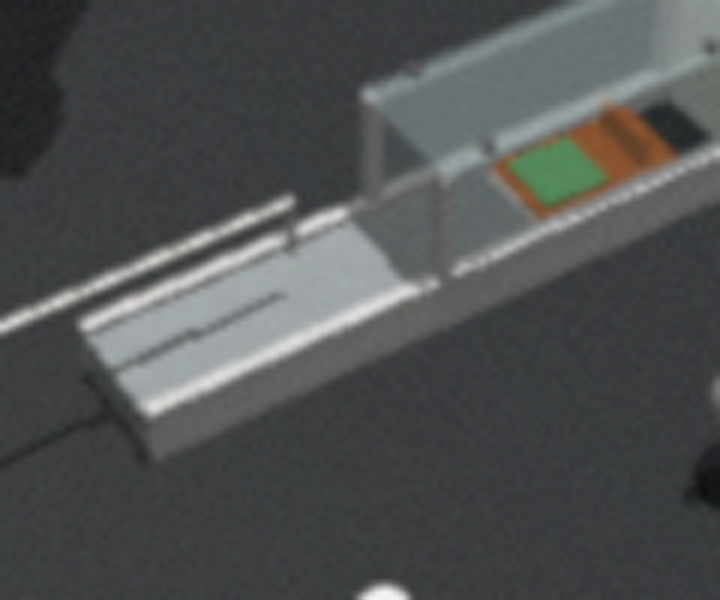

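View pics/t6.png

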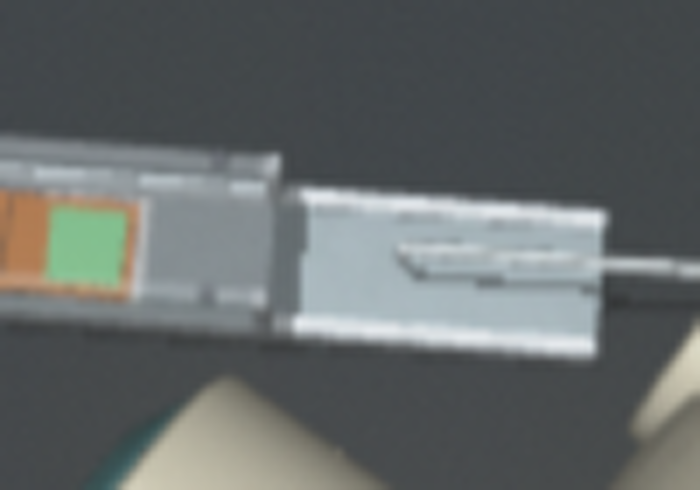

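Run:
```python
from h import *
T=dict(np.load("top0.npz"));S=dict(np.load("scene0.npz"))
P,r=tri([(T,276.6,224.8),(S,268.6,192.9)]);print(P,r,ch(P).round(4))
for y in (-.004,0,.003): print(y,px(S,wc([-.066,y,.060])),px(T,wc([-.063,y,.1])))
```

```text
[ 0.5533 -0.0391  0.097 ] [ 0.  0.  0. -0.] [-0.0632  0.0008  0.097 ]
-0.004 [269.02463924 203.01068131] [276.68667615 223.32646126]
0 [268.34909283 202.22357935] [276.59913067 224.43579534]
0.003 [267.84421847 201.63533316] [276.53340839 225.26859645]
```

```bash
python3 -m crank '[[0,3,0,0,0,0,0.5],[0,6,0,0,0,0,0.5],[0,9,0,0,0,0,0.5],[0,12,0,0,0,0,0.5],[0,12,0,0,0,0,0.5]]'
python3 - <<'E'
from h import *
S=grab("scene");crop(S,250,130,370,230,6,"s7");T=grab("top");crop(T,180,190,300,260,6,"t7")
s=manip.get_state();print(s["position"],ch(s["position"]).round(4),s["contact_force"])
E
```

```text
clock: 8.68
position: [0.547, -0.1562, 0.0829]
ee_rot: [0.707, 0.011, 0.707, -0.011]
contact_force: [0.7, -0.3, -1.6]
width: 0.0154
[ 0.54753498 -0.15844767  0.08296122] [-0.1827  0.0015  0.083 ] [ 0.22550335 -0.59294568 -1.253133  ]
```

View pics/s7.png

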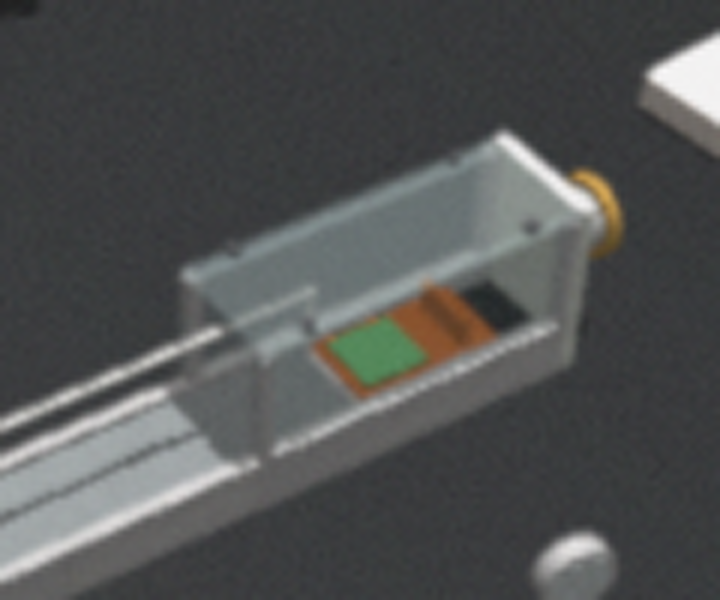

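View pics/t7.png

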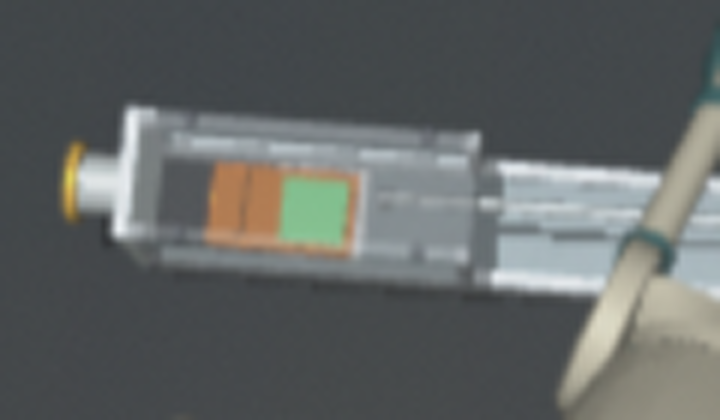

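```bash
python3 -m crank '[[0,3,0,0,0,0,0.5],[0,6,0,0,0,0,0.5],[0,9,0,0,0,0,0.5],[0,10.4,0,0,0,0,0.5],[0,10.4,0,0,0,0,0.5]]'
python3 - <<'E'
from h import *
S=grab("scene");crop(S,270,130,370,210,8,"s8");T=grab("top");crop(T,180,190,280,260,8,"t8")
s=manip.get_state();print(s["position"],ch(s["position"]).round(4),s["contact_force"])
E
```

```text
clock: 9.4
position: [0.5506, -0.0544, 0.0825]
ee_rot: [0.707, 0.011, 0.707, -0.011]
contact_force: [-0.2, -0.8, -1.3]
width: 0.0153
[ 0.55065125 -0.0552291   0.0824149 ] [-0.0794  0.0027  0.0824] [-0.5518778  0.1537388 -1.6921862]
```

View pics/s8.png

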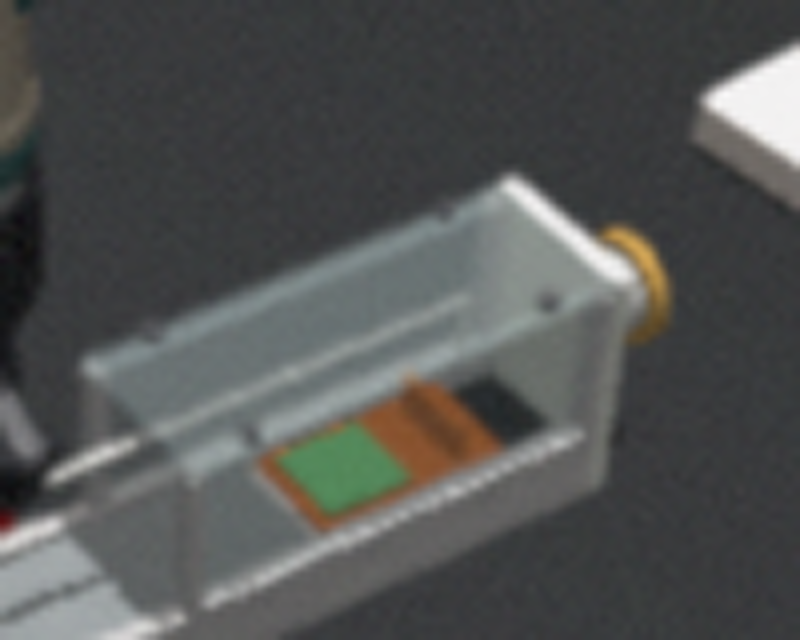

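View pics/t8.png

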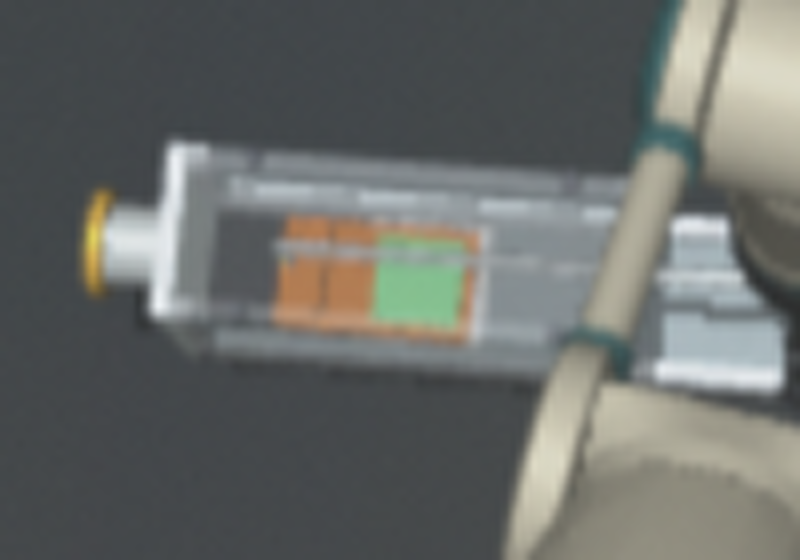

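Run:
```python
from h import *
T=dict(np.load("top0.npz"));S=dict(np.load("scene0.npz"))
P,r=tri([(T,214.1,220.4),(S,327.7,166.9)]);print(P,r,ch(P).round(4))
cs=lambda u,v:(270+u/8-.4,130+v/8-.4);ct=lambda u,v:(180+u/8-.4,190+v/8-.4)
print("tail T",ch(atz(T,*ct(277,325),.03)).round(4),ch(atz(T,*ct(290,218),.03)).round(4),"bar front/back?",ch(atz(T,*ct(325,270),.048)).round(4))
print("tail S",ch(atz(S,*cs(503,450),.03)).round(4),"bar top back corner y+",ch(atz(S,*cs(410,378),.048)).round(4))
```

```text
[0.5604 0.1818 0.0959] [ 0.3  0.2  0.3 -0.1] [0.1578 0.0029 0.0959]
tail T [0.1646 0.0264 0.03  ] [ 0.164  -0.0241  0.03  ] bar front/back? [0.1428 0.0023 0.048 ]
tail S [ 0.1639 -0.0217  0.03  ] bar top back corner y+ [0.1452 0.0188 0.048 ]
```

```bash
python3 -m crank '[[1,0,0.1,0,0,0,0.5],[2,0,0.2,0,0,0,0.5],[2.6,0,0.2,0,0,0,0.5],[2.6,0,0.2,0,0,0,0.5]]'; python3 -m crank '[[0.2,0,0,0,0,0,0.5],[0.4,0,0,0,0,0,0.5],[0.4,0,0,0,0,0,0.5]]'
python3 - <<'E'
from h import *
S=grab("scene");crop(S,270,130,370,210,8,"s9")
s=manip.get_state();print(s["position"],ch(s["position"]).round(4),s["contact_force"],s["moment"])
E
```

```text
clock: 10.0
position: [0.5516, -0.0542, 0.0554]
ee_rot: [0.706, 0.012, 0.708, -0.012]
contact_force: [-0.0, 0.0, -1.9]
width: 0.0157
clock: 10.38
position: [0.5524, -0.0541, 0.0524]
ee_rot: [0.707, 0.012, 0.707, -0.012]
contact_force: [-0.0, 0.3, -0.6]
width: 0.0155
[ 0.55235184 -0.05412518  0.05243674] [-0.0782  0.0011  0.0524] [ 0.00191498 -0.31013568 -1.28251725] [ 0.0666384  -0.02147204 -0.03730627]
```

View pics/s9.png

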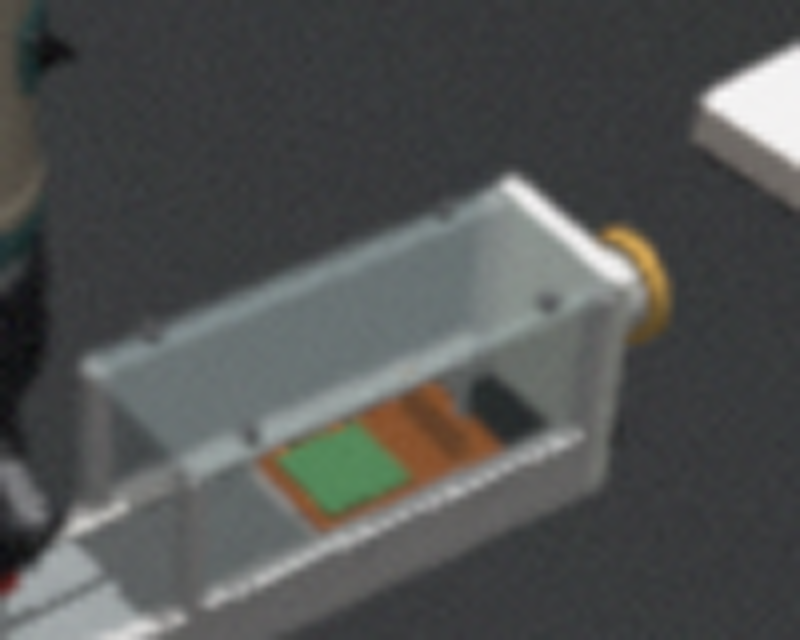

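```bash
python3 -m crank '[[0.1,0,0,0,0,0,0.5],[0.2,0,0,0,0,0,0.5],[0.3,0,0,0,0,0,0.5],[0.3,0,0,0,0,0,0.5]]'; python3 -c "
from h import *
s=manip.get_state();print(s['contact_force'],s['moment'])"; python3 -m crank '[[0.1,0,0,0,0,0,0.5],[0.2,0,0,0,0,0,0.5],[0.3,0,0,0,0,0,0.5],[0.3,0,0,0,0,0,0.5]]'
python3 - <<'E'
from h import *
S=grab("scene");crop(S,270,130,370,210,8,"s10");T=grab("top");crop(T,180,190,280,260,8,"t10")
s=manip.get_state();print(s["position"],ch(s["position"]).round(4),s["contact_force"],s["moment"])
E
```

```text
clock: 10.92
position: [0.5522, -0.054, 0.0492]
ee_rot: [0.707, 0.012, 0.707, -0.012]
contact_force: [1.2, 0.7, -2.0]
width: 0.0157
[ 1.21660784  0.71726127 -2.02126108] [ 0.22591167  0.01190904 -0.0645312 ]
clock: 11.42
position: [0.5522, -0.0541, 0.0462]
ee_rot: [0.707, 0.012, 0.707, -0.012]
contact_force: [0.2, 1.0, -0.9]
width: 0.0155
[ 0.55226625 -0.05413623  0.04630683] [-0.0783  0.0012  0.0463] [ 0.03749844 -0.17771687 -0.44074832] [ 0.29775435 -0.04269064  0.00913883]
```

View pics/s10.png

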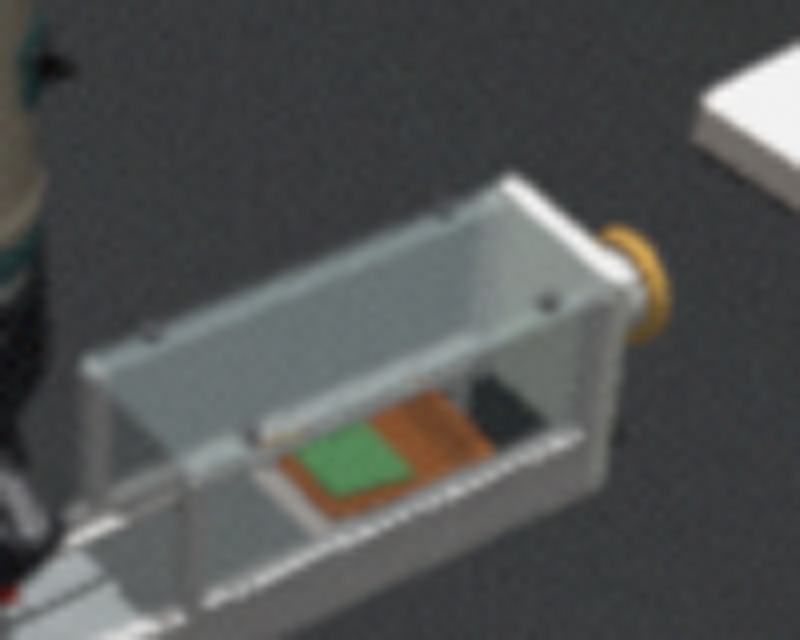

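View pics/t10.png

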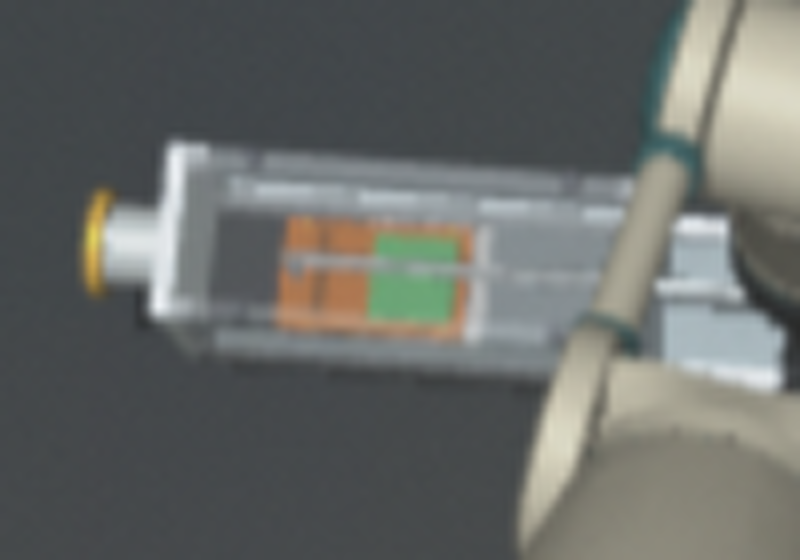

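```bash
python3 -m crank '[[0.1,0,0,0,0,0,0.5],[0.15,0,0,0,0,0,0.5],[0.15,0,0,0,0,0,0.5]]'; python3 -c "
from h import *
s=manip.get_state();print(s['contact_force'],s['moment'])
S=grab('scene');crop(S,270,130,370,210,8,'s11')
cs=lambda u,v:(270+u/8-.4,130+v/8-.4)
"
```

```text
clock: 11.9
position: [0.5523, -0.0542, 0.0449]
ee_rot: [0.707, 0.012, 0.707, -0.012]
contact_force: [-0.3, -0.6, -0.4]
width: 0.0155
[-0.25247202 -0.62025793 -0.43903058] [0.40509814 0.05234077 0.03041789]
```

View pics/s11.png

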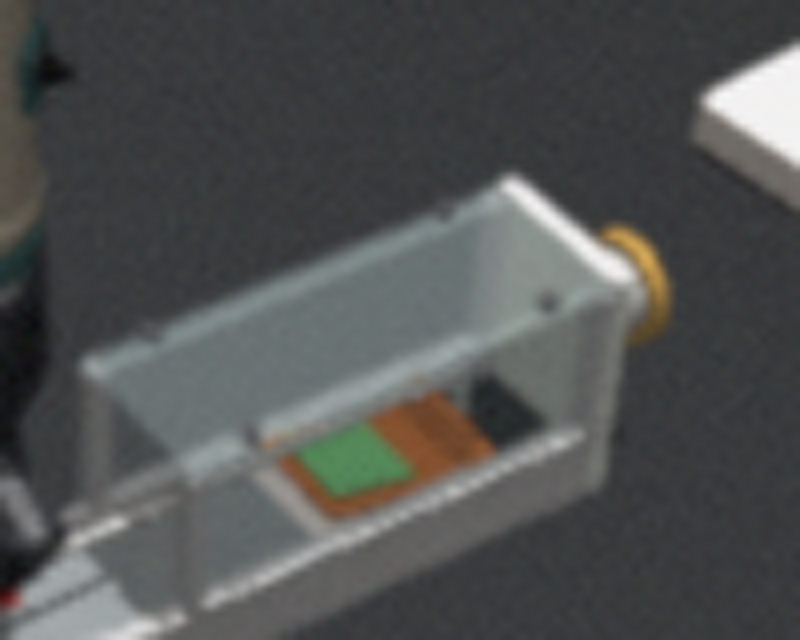

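Run:
```python
from h import *
S=dict(np.load("scene0.npz"))
def aty(i,u,v,y):
    e=ch(i["eye"]);r=ch(world(i,u,v,1.0))-e
    return e+r*((y-e[1])/r[1])
for n,q in(("before",(322,530)),("now",(333,521))):
    print(n,aty(S,270+q[0]/8-.4,130+q[1]/8-.4,-.0255).round(4))
# predictions of lower nose y- corner/upper corner for tilts
for a in (0,.05,.1,.15,.2):
    E=np.array([.13,0,.024]);M=Ro.from_euler('y',a).as_matrix()
    o=[]
    for z in (0,.006):
        P=E+M@np.array([.075-.13,-.026,z]);o.append(((px(S,wc(P))-[270,130]+.4)*8).round(0).tolist()+[P[2].round(4)])
    print(a,o)
```

```text
before [ 0.0709 -0.0255  0.0363]
now [ 0.0761 -0.0255  0.0385]
0 [[330.0, 549.0, np.float64(0.024)], [330.0, 538.0, np.float64(0.03)]]
0.05 [[330.0, 544.0, np.float64(0.0267)], [332.0, 533.0, np.float64(0.0327)]]
0.1 [[331.0, 539.0, np.float64(0.0295)], [333.0, 527.0, np.float64(0.0355)]]
0.15 [[332.0, 534.0, np.float64(0.0322)], [335.0, 522.0, np.float64(0.0382)]]
0.2 [[333.0, 528.0, np.float64(0.0349)], [337.0, 516.0, np.float64(0.0408)]]
```

```bash
python3 -m crank '[[0.1,0,0,0,0,0,0.5],[0.2,0,0,0,0,0,0.5],[0.2,0,0,0,0,0,0.5]]'; python3 -c "
from h import *
s=manip.get_state();print(s['contact_force'],s['moment'])
S=grab('scene');crop(S,270,130,370,210,8,'s12')
cs=lambda u,v:(270+u/8-.4,130+v/8-.4)
"
```

```text
clock: 12.32
position: [0.5524, -0.0543, 0.0429]
ee_rot: [0.707, 0.012, 0.707, -0.012]
contact_force: [-0.3, -2.0, 1.9]
width: 0.0157
[-0.27081795 -2.00264862  1.87284457] [0.47005132 0.00176136 0.03461609]
```

View pics/s12.png

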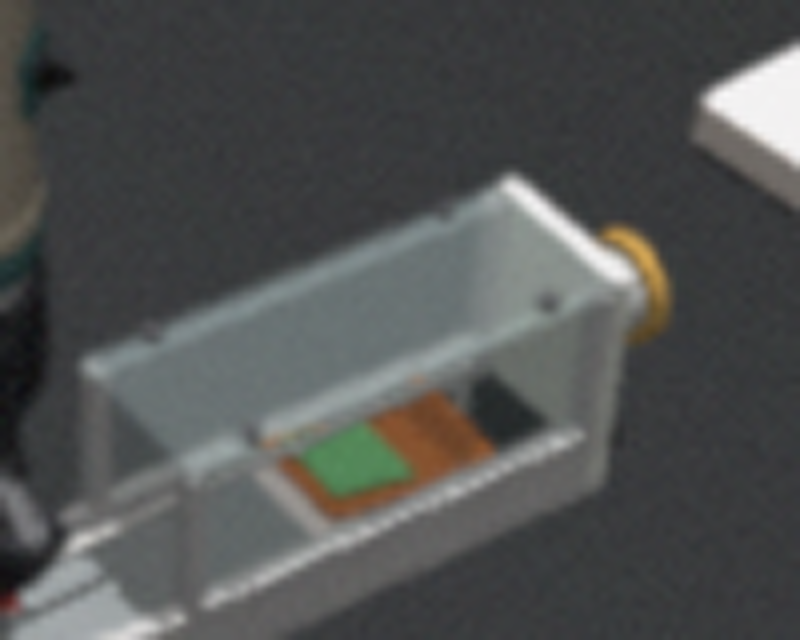

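```bash
python3 -m crank '[[-0.05,-0.3,0,0,0,0,0.5],[-0.1,-0.6,0,0,0,0,0.5],[-0.15,-0.9,0,0,0,0,0.5],[-0.15,-0.9,0,0,0,0,0.5]]'; python3 -c "
from h import *
s=manip.get_state();print(ch(s['position']),s['contact_force'],s['moment'])
S=grab('scene');crop(S,270,130,370,210,8,'s13');T=grab('top');crop(T,180,190,280,260,8,'t13')
"
```

```text
clock: 12.88
position: [0.5518, -0.063, 0.0443]
ee_rot: [0.707, 0.012, 0.707, -0.012]
contact_force: [-0.2, 3.5, 0.5]
width: 0.0156
[-0.08711586  0.00122699  0.0443462 ] [-0.22946412  3.47587944  0.49823236] [ 1.43614504 -0.06884862  0.02487922]
```

View pics/s13.png

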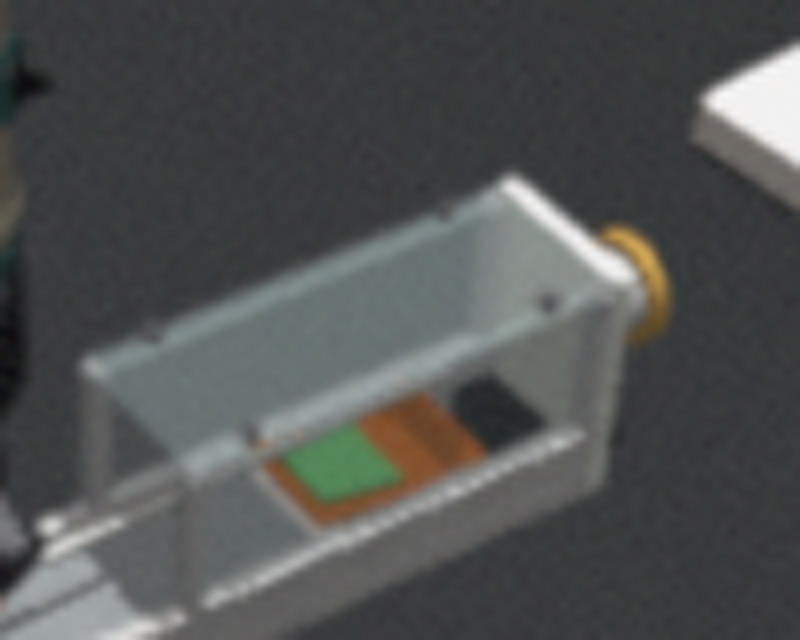

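View pics/t13.png

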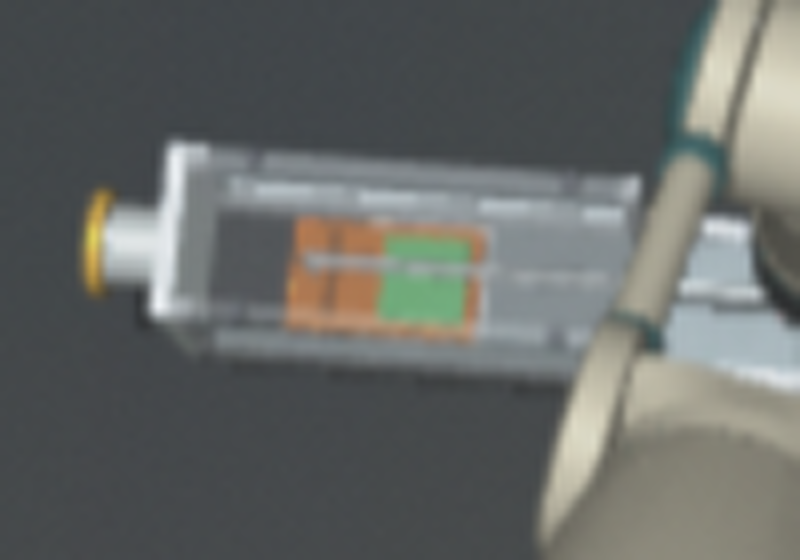

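```bash
cat >> h.py <<'E'
_S=dict(np.load("scene0.npz"));_T=dict(np.load("top0.npz"))
_PS=lambda q:np.array([270+q[0]/8-.4,130+q[1]/8-.4]);_PT=lambda q:np.array([180+q[0]/8-.4,190+q[1]/8-.4])
# local points: glass top corners order: nose y+, tail y+, tail y-, nose y- ; ;tail plate corner y- top
def LP(gx): return np.array([[gx-.02,.02,.009],[gx+.02,.02,.009],[gx+.02,-.02,.009],[gx-.02,-.02,.009],[.045,-.026,.006]])
def cpred(p,gx):
    x,z,a,yw,y=p; M=(Ro.from_euler('z',yw)*Ro.from_euler('y',a)).as_matrix()
    return px(_S,np.array([wc(np.array([x,y,z])+M@l) for l in LP(gx)]))
E
python3 - <<'E'
from h import *
flat=[(275,460),(355,423),(410,468),(330,515),(503,450)]
s12=[(302,450),(365,423),(412,468),(340,497),(497,450)]
s13=[(283,458),(357,423),(402,472),(322,502),(487,458)]
gx=-.022
f=least_squares(lambda p:np.ravel(cpred([p[0],.024,0,p[1],p[2]],p[3])-[_PS(q) for q in flat]),[.12,0,0,gx]);print(f.x,(f.fun*8).round(0))
gx=f.x[3]
for n,o in(("s12",s12),("s13",s13)):
    g=least_squares(lambda p:np.concatenate([np.ravel(cpred(p,gx)-[_PS(q) for q in o])-f.fun, [(p[3]-f.x[1])*20,(p[4]-f.x[2])*1000]]),[.12,.026,.1,0,0])
    x,z,a=g.x[:3];print(n,g.x.round(4),"nose z",(z+.045*np.sin(a)).round(4),"nose x",(x-.045*np.cos(a)).round(4),(g.fun*8).round(0)[:10])
E
```

```text
Traceback (most recent call last):
NameError: name '_PS' is not defined
```

```bash
cat > fit.py <<'E'
import h
from h import *
PS=h._PS
flat=[(275,460),(355,423),(410,468),(330,515),(503,450)]
F=least_squares(lambda p:np.ravel(h.cpred([p[0],.024,0,p[1],p[2]],p[3])-[PS(q) for q in flat]),[.12,0,0,-.022])
gx=F.x[3]
def fit(n,o):
    g=least_squares(lambda p:np.concatenate([np.ravel(h.cpred(p,gx)-[PS(q) for q in o])-F.fun, [(p[3]-F.x[1])*20,(p[4]-F.x[2])*300]]),[.12,.026,.1,0,0])
    x,z,a=g.x[:3];print(n,g.x.round(4),"nose z",(z+.045*np.sin(a)).round(4),"nose x",(x-.045*np.cos(a)).round(4),(g.fun*8).round(0)[:10])
E
python3 - <<'E'
from fit import *
print(F.x,(F.fun*8).round(0))
fit("s12",[(302,450),(365,423),(412,468),(340,497),(497,450)])
fit("s13",[(283,458),(357,423),(402,472),(322,502),(487,458)])
E
```

```text
[ 0.11842079  0.02540334  0.00355545 -0.01717121] [-2. -3. -3. -3.  2.  7.  2. -1. -0. -1.]
s12 [0.1221 0.0232 0.148  0.0459 0.0044] nose z 0.0298 nose x 0.0776 [-17.  -3.  -2.  -3.   7.  -4.   2.   4.  11.   7.]
s13 [0.1158 0.024  0.1196 0.0222 0.0042] nose z 0.0294 nose x 0.0711 [-11.  -6.  -6.   1.   4.  -3.   5.   5.  10.   3.]
```

```bash
python3 -m crank '[[-0.1,0.3,0,0,0,0,0.5],[-0.1,0.9,0,0,0,0,0.5],[0.1,1,0,0,0,0,0.5],[0.3,1,0,0,0,0,0.5],[0.3,1,0,0,0,0,0.5]]'; python3 -c "
from h import *
s=manip.get_state();print(ch(s['position']),s['contact_force'],s['moment'])"; python3 -m crank '[[0.1,0,0,0,0,0,0.5],[0.2,0,0,0,0,0,0.5],[0.2,0,0,0,0,0,0.5]]';python3 -c "
from h import *
s=manip.get_state();print(ch(s['position']),s['contact_force'],s['moment'])
S=grab('scene');crop(S,270,130,370,210,8,'s14');T=grab('top');crop(T,180,190,280,260,8,'t14')
"
```

```text
clock: 13.6
position: [0.5523, -0.0532, 0.0412]
ee_rot: [0.707, 0.012, 0.707, -0.012]
contact_force: [-1.0, -0.6, 1.8]
width: 0.0158
[-0.07731546  0.00115933  0.04120368] [-0.95639275 -0.64389039  1.80432688] [ 0.77861527 -0.01733603 -0.05635188]
clock: 13.98
position: [0.5524, -0.0533, 0.0394]
ee_rot: [0.707, 0.012, 0.707, -0.012]
contact_force: [0.2, -1.7, 3.1]
width: 0.0154
[-0.07740408  0.00103242  0.03942157] [ 0.18189606 -1.73508485  3.13530111] [ 0.81522377 -0.03005963  0.04024012]
```

View pics/s14.png

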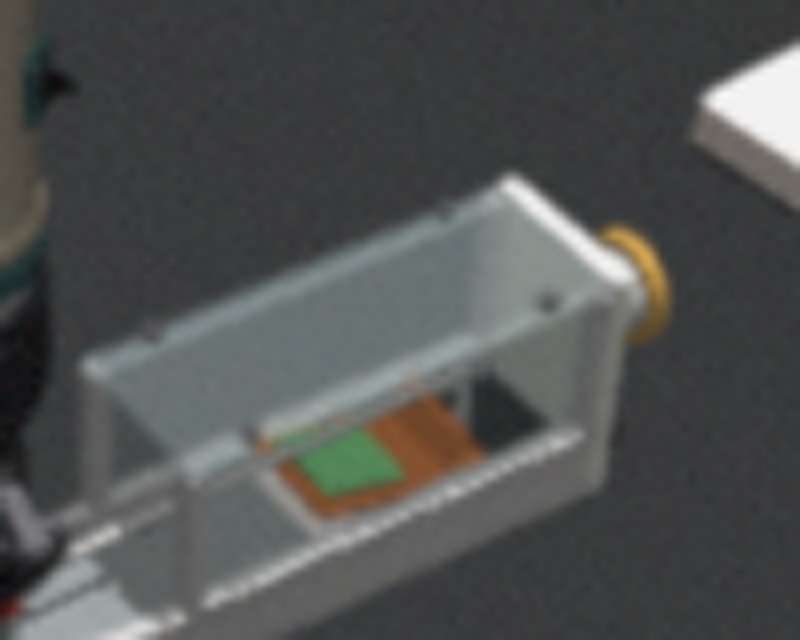

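View pics/t14.png

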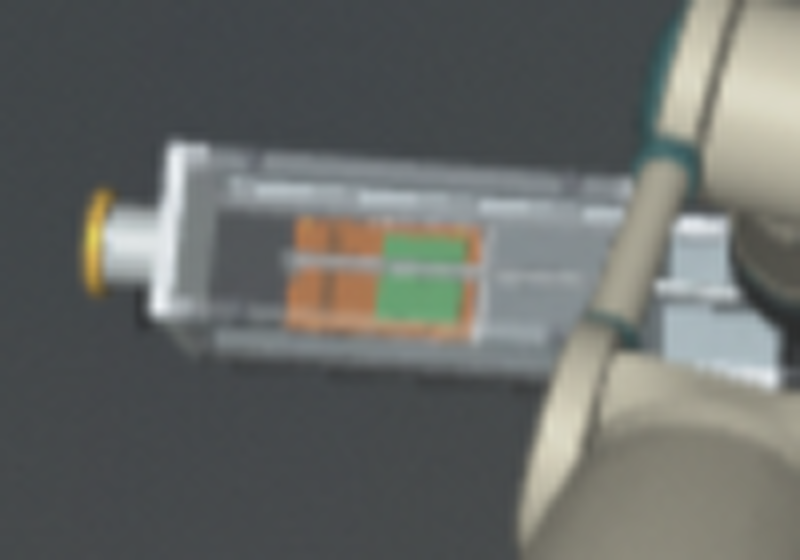

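```bash
python3 -m crank '[[-0.3,0,0,0,0,0,0.5],[-0.8,0,0,0,0,0,0.5],[-1.4,0,0,0,0,0,0.5],[-1.4,0,0,0,0,0,0.5]]';python3 -c "
from h import *
s=manip.get_state();print(ch(s['position']),s['contact_force'],s['moment'])
S=grab('scene');crop(S,270,130,370,210,8,'s15');T=grab('top');crop(T,180,190,280,260,8,'t15')
"
```

```text
clock: 14.58
position: [0.5524, -0.0533, 0.0537]
ee_rot: [0.707, 0.011, 0.707, -0.012]
contact_force: [-0.8, -0.4, -2.1]
width: 0.0158
[-0.07739238  0.00103473  0.05365583] [-0.77009908 -0.35966331 -2.11966808] [0.0419111  0.06334881 0.0173528 ]
```

View pics/s15.png

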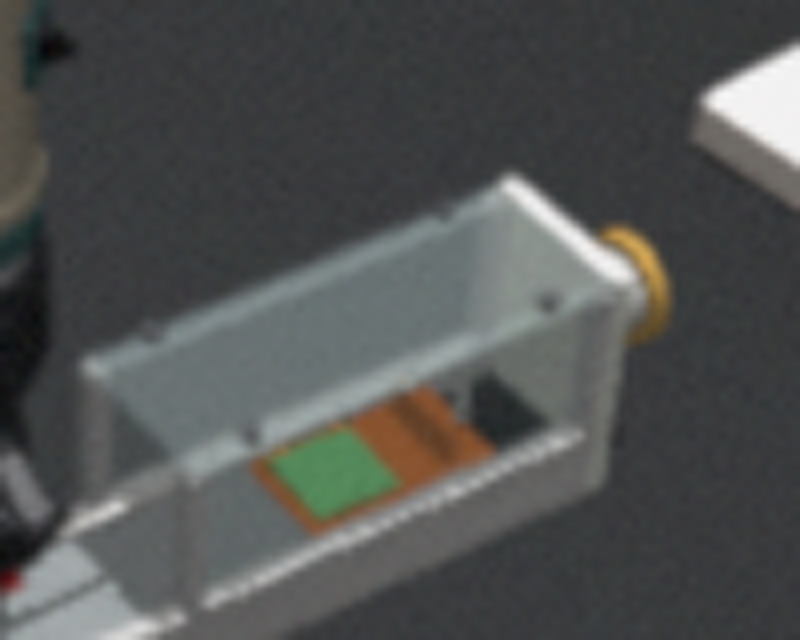

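View pics/t15.png

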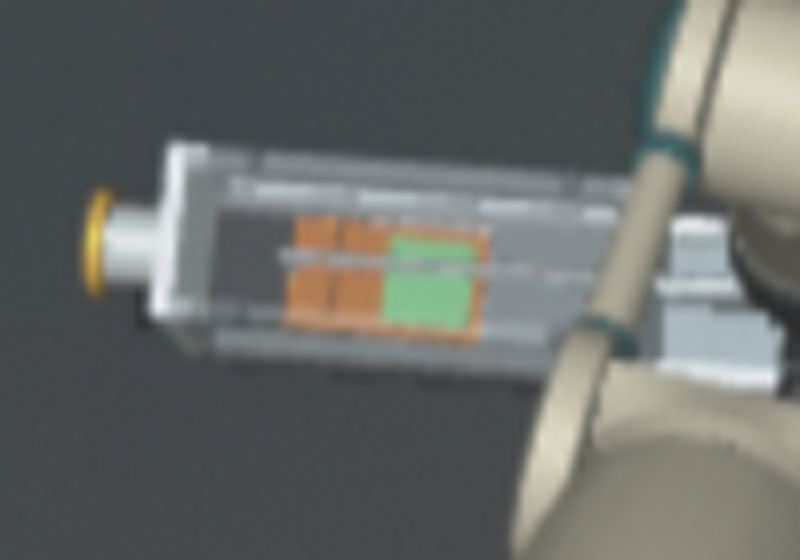

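```bash
python3 -m crank '[[0,-0.4,0,0,0,0,0.5],[0.5,-0.4,0,0,0,0,0.5],[0.9,-0.4,0,0,0,0,0.5],[1.1,-0.4,0,0,0,0,0.5],[1.1,-0.4,0,0,0,0,0.5]]';python3 -c "
from h import *
s=manip.get_state();print(ch(s['position']),s['contact_force'],s['moment'])
S=grab('scene');crop(S,270,130,370,210,8,'s16');T=grab('top');crop(T,180,190,280,260,8,'t16')
"
```

```text
clock: 15.3
position: [0.5523, -0.0572, 0.0424]
ee_rot: [0.707, 0.012, 0.707, -0.012]
contact_force: [-0.7, -1.2, 1.3]
width: 0.0158
[-0.0812804   0.00099415  0.04235537] [-0.66010308 -1.18827688  1.27760686] [0.59359289 0.02842013 0.08892242]
```

View pics/s16.png

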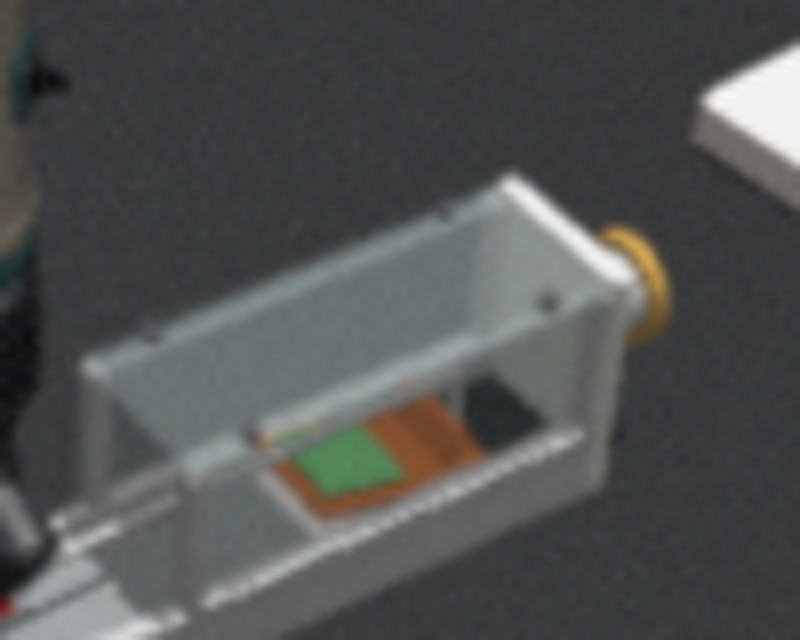

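View pics/t16.png

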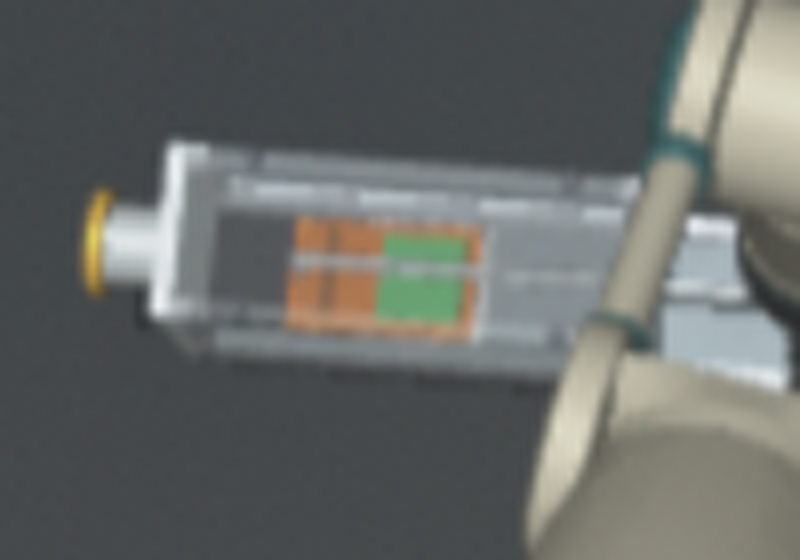

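```bash
python3 -m crank '[[0,-0.3,0,0,0,0,0.5],[0,-0.6,0,0,0,0,0.5],[-0.05,-0.9,0,0,0,0,0.5],[-0.1,-1.2,0,0,0,0,0.5],[-0.1,-1.2,0,0,0,0,0.5]]';python3 -c "
from h import *
s=manip.get_state();print(ch(s['position']),s['contact_force'],s['moment'])
S=grab('scene');crop(S,270,130,370,210,8,'s17');T=grab('top');crop(T,180,190,280,260,8,'t17')
"
```

```text
clock: 16.02
position: [0.5517, -0.0688, 0.0434]
ee_rot: [0.707, 0.012, 0.707, -0.011]
contact_force: [0.0, 3.7, 3.4]
width: 0.0157
[-0.09287984  0.00109015  0.04341737] [0.01843995 3.68776437 3.35790731] [ 1.77284455 -0.01789037  0.08084285]
```

View pics/s17.png

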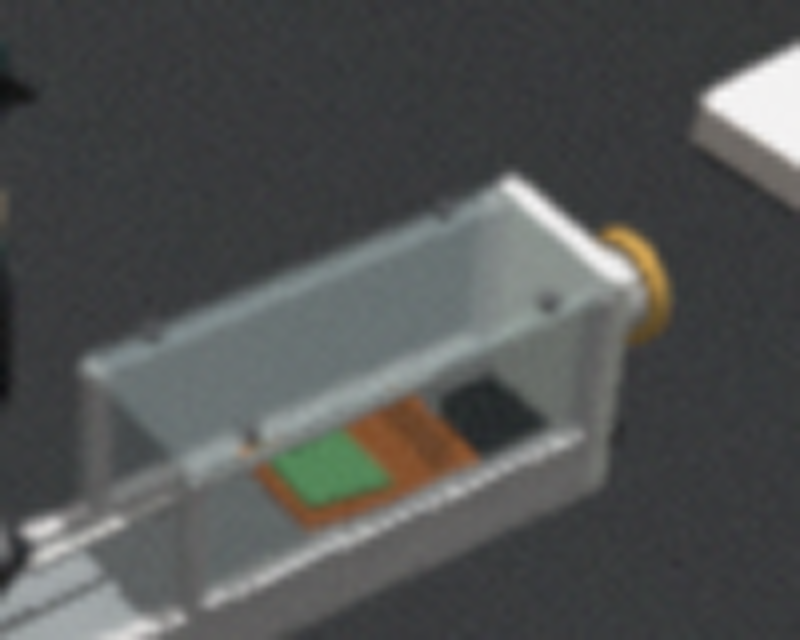

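View pics/t17.png

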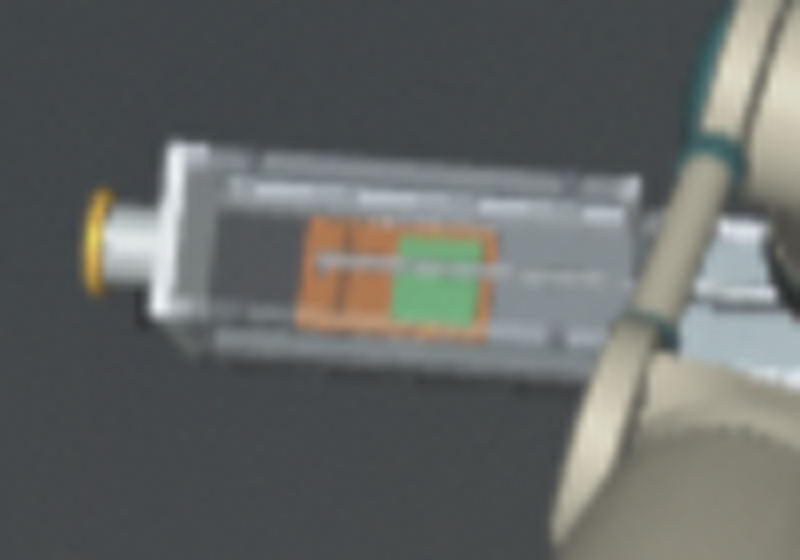

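```bash
python3 -m crank '[[-0.1,-0.3,0,0,0,0,0.5],[-0.2,-0.6,0,0,0,0,0.5],[-0.3,-0.8,0,0,0,0,0.5],[-0.5,-0.9,0,0,0,0,0.5],[-0.5,-0.9,0,0,0,0,0.5]]';python3 -c "
from h import *
s=manip.get_state();print(ch(s['position']),s['contact_force'],s['moment'])
S=grab('scene');crop(S,270,130,370,210,8,'s18');T=grab('top');crop(T,180,190,280,260,8,'t18')
"
```

```text
clock: 16.75
position: [0.5515, -0.0787, 0.0484]
ee_rot: [0.707, 0.011, 0.707, -0.012]
contact_force: [-0.2, 2.2, 0.2]
width: 0.0154
[-0.10280832  0.00091009  0.04836711] [-0.1716446   2.19906802  0.15990699] [ 1.08555088 -0.02734121 -0.00319631]
```

View pics/s18.png

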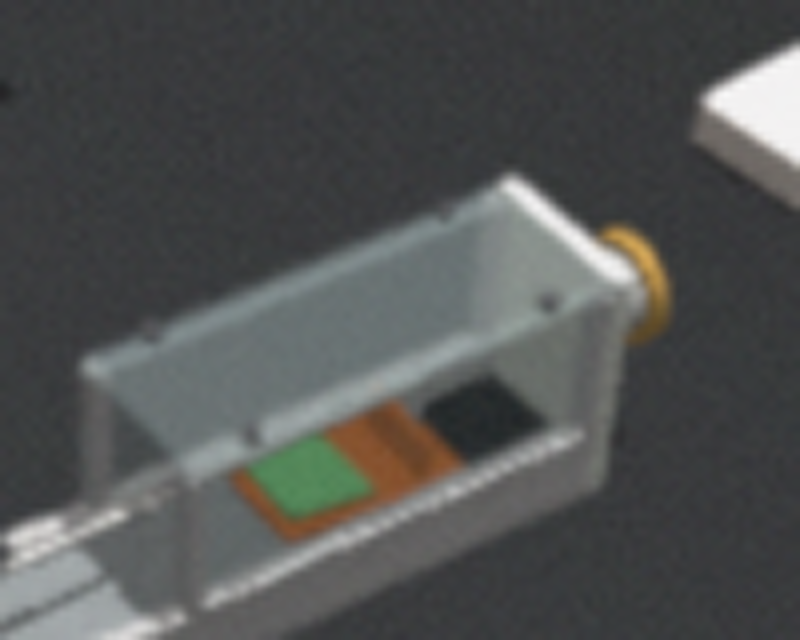

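View pics/t18.png

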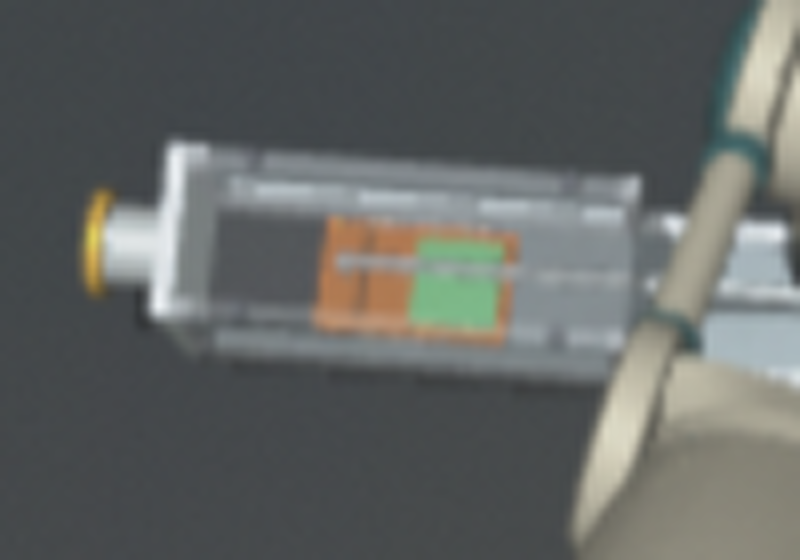

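```bash
python3 -m crank '[[-0.4,0,0,0,0,0,0.5],[-0.8,0,0,0,0,0,0.5],[-0.8,-0.4,0,0,0,0,0.5],[-0.8,-0.8,0,0,0,0,0.5],[-0.8,-1,0,0,0,0,0.5]]';python3 -c "
from h import *
s=manip.get_state();print(ch(s['position']),s['contact_force'],s['moment'])
S=grab('scene');crop(S,270,130,370,210,8,'s19');T=grab('top');crop(T,180,190,280,260,8,'t19')
"
```

```text
clock: 17.48
position: [0.551, -0.0885, 0.0562]
ee_rot: [0.707, 0.012, 0.707, -0.012]
contact_force: [0.5, 2.2, -1.8]
width: 0.0154
[-0.11259001  0.00097569  0.0561921 ] [ 0.46393009  2.20215343 -1.80858918] [ 0.41889727 -0.06163287 -0.01157137]
```

View pics/s19.png

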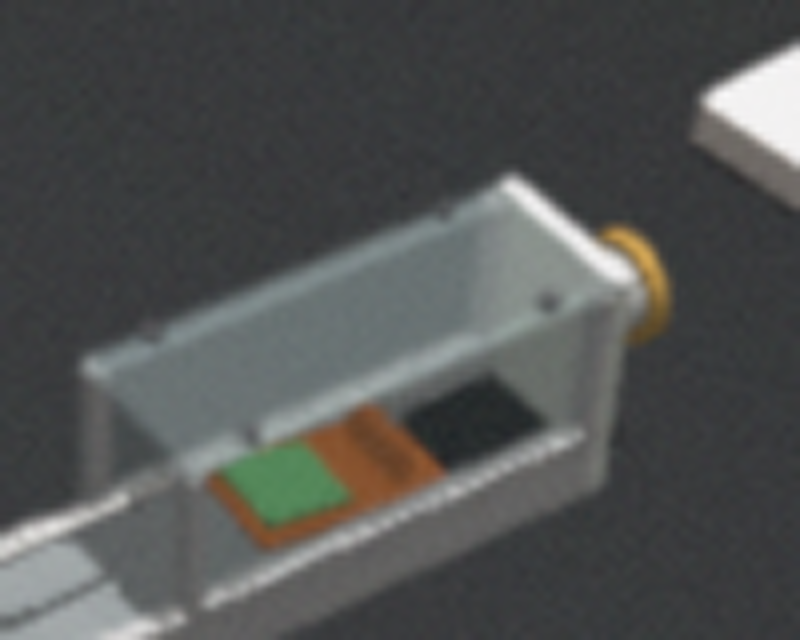

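View pics/t19.png

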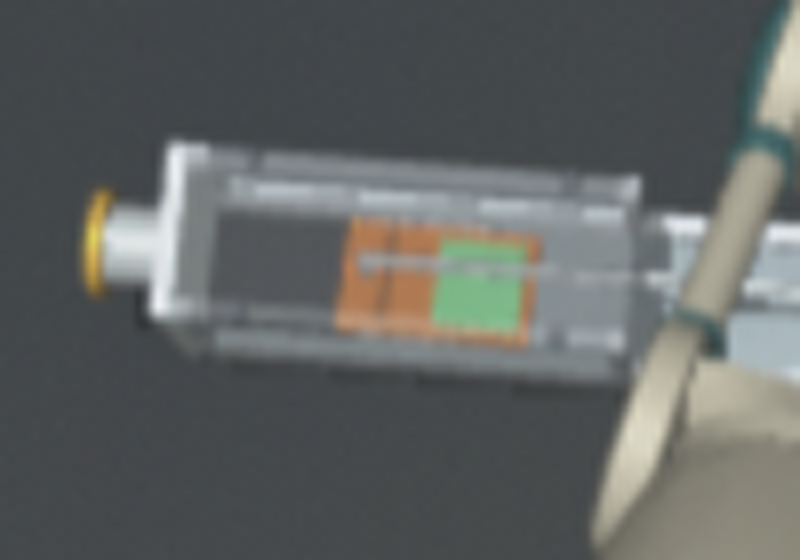

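Run:
```python
from fit import *
fit("s18",[(248,467),(325,435),(375,487),(300,517),(465,465)])
fit("s19",[(217,475),(300,441),(353,491),(272,525),(445,470)])
```

```text
s18 [0.1019 0.0251 0.0987 0.0347 0.0039] nose z 0.0295 nose x 0.0571 [-5. -1. -2.  0.  3. -7. -1.  4.  5.  4.]
s19 [0.0895 0.0284 0.064  0.0275 0.0036] nose z 0.0313 nose x 0.0446 [ 0. -2. -2. -1.  0. -5.  0.  4.  1.  3.]
```

```bash
python3 -m crank '[[-0.1,-0.6,0,0,0,0,0.5],[-0.3,-1.3,0,0,0,0,0.5],[-0.4,-2,0,0,0,0,0.5],[-0.5,-2.8,0,0,0,0,0.5],[-0.5,-3.5,0,0,0,0,0.5]]';python3 -c "
from h import *
s=manip.get_state();print(ch(s['position']),s['contact_force'],s['moment'])
S=grab('scene');crop(S,250,130,350,210,8,'s20');T=grab('top');crop(T,190,190,290,260,8,'t20')
"
```

```text
clock: 18.2
position: [0.55, -0.1239, 0.0614]
ee_rot: [0.707, 0.012, 0.707, -0.012]
contact_force: [0.3, 1.4, -1.4]
width: 0.0155
[-0.14801509  0.00048943  0.06139171] [ 0.29211155  1.40479566 -1.40294831] [ 0.34316666  0.00588631 -0.05787276]
```

View pics/s20.png

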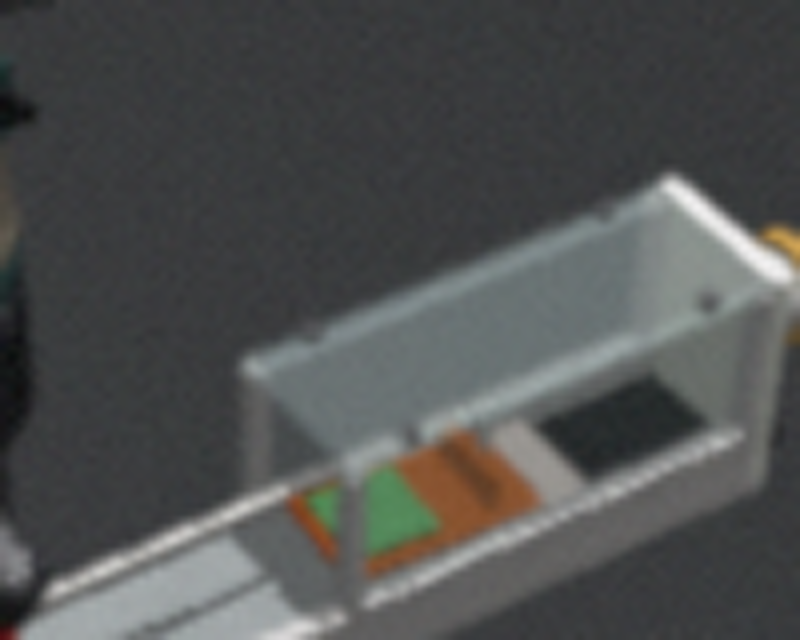

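View pics/t20.png

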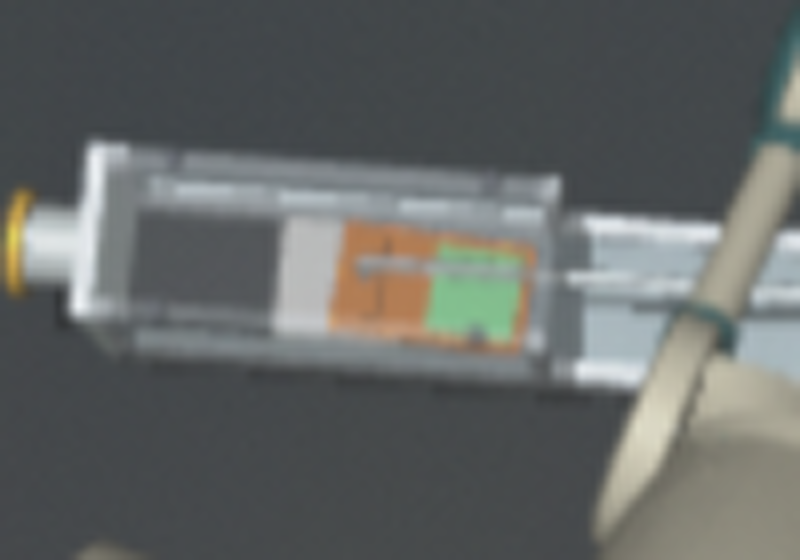

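```bash
python3 -m crank '[[0,-1.2,0,0,0,0,0.5],[0,-2.4,0,0,0,0,0.5],[0,-3.6,0,0,0,0,0.5],[0,-4.9,0,0,0,0,0.5],[0,-6.2,0,0,0,0,0.5]]';python3 -c "
from h import *
s=manip.get_state();print(ch(s['position']),s['contact_force'],s['moment'])
S=grab('scene');crop(S,230,130,350,230,6,'s21');T=grab('top');crop(T,200,190,320,260,6,'t21')
"
```

```text
clock: 18.92
position: [0.5479, -0.1861, 0.0612]
ee_rot: [0.707, 0.012, 0.707, -0.012]
contact_force: [0.1, 1.2, -1.3]
width: 0.0158
[-2.10269315e-01  3.01695168e-05  6.12455896e-02] [ 0.09158012  1.21808147 -1.33747688] [ 0.25567628 -0.01467388  0.02876482]
```

View pics/s21.png

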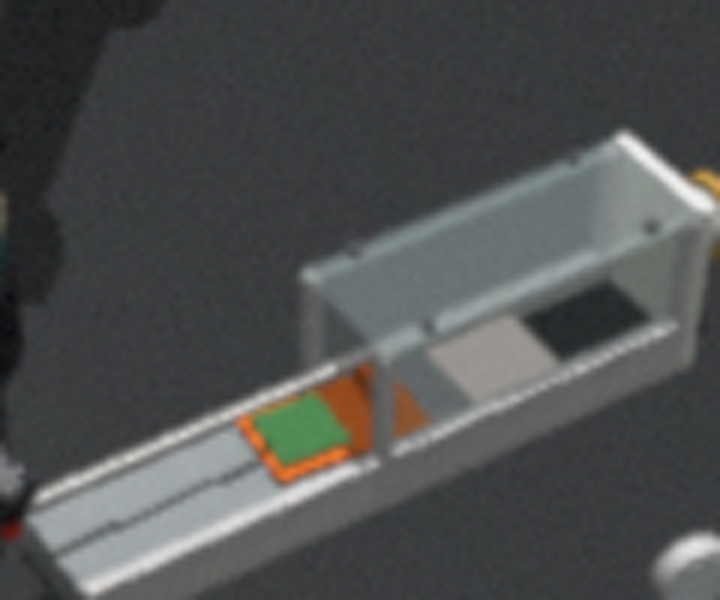

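View pics/t21.png

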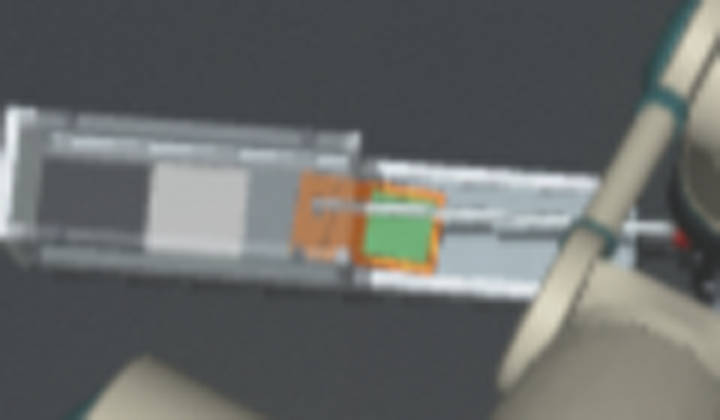

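```bash
python3 -m crank '[[0,-1.5,0,0,0,0,0.5],[0,-3,0,0,0,0,0.5],[0,-4.5,0,0,0,0,0.5],[0,-6,0,0,0,0,0.5],[0,-7.5,0,0,0,0,0.5]]';python3 -m crank '[[0,0,0,0,0,0,0.5]]';python3 -c "
from h import *
s=manip.get_state();print(ch(s['position']),s['contact_force'],s['moment'])
S=grab('scene');crop(S,210,140,330,240,6,'s22');T=grab('top');crop(T,200,190,320,260,6,'t22')
"
```

```text
clock: 19.65
position: [0.5454, -0.2611, 0.0612]
ee_rot: [0.707, 0.012, 0.707, -0.012]
contact_force: [0.3, 1.1, -1.7]
width: 0.0156
clock: 19.77
position: [0.5457, -0.2619, 0.0613]
ee_rot: [0.707, 0.012, 0.707, -0.012]
contact_force: [0.6, -0.2, -1.8]
width: 0.0153
[-0.28609945 -0.00094363  0.06132007] [ 0.57212218 -0.182889   -1.8071545 ] [ 0.0145337  -0.01709191 -0.02011304]
```

View pics/s22.png

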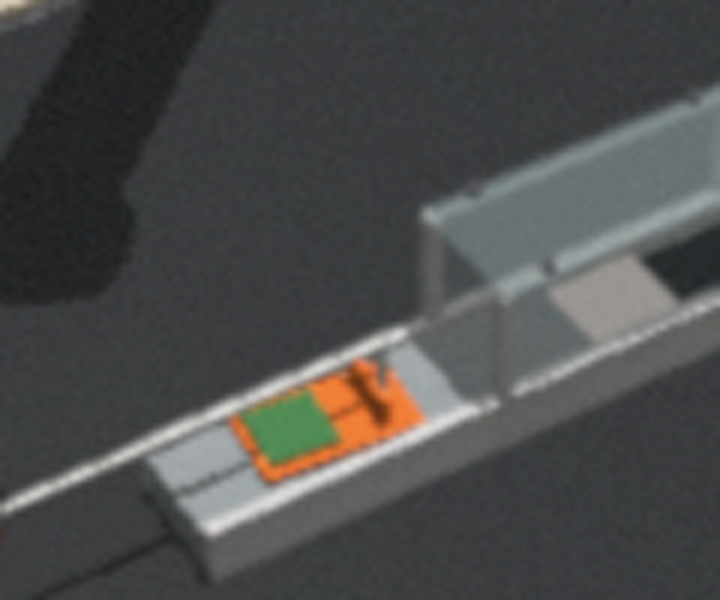

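View pics/t22.png

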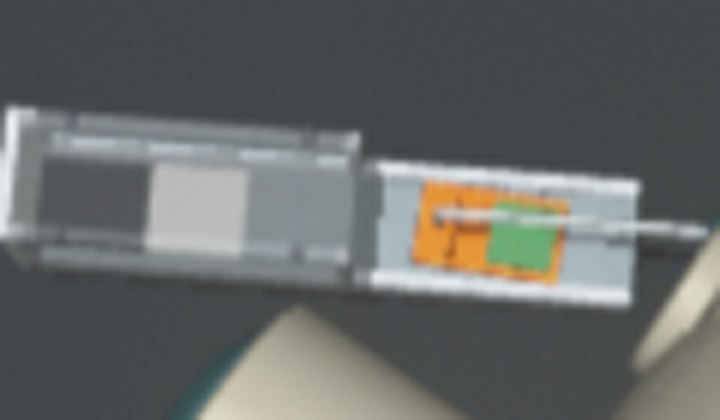

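```bash
python3 -m crank '[[0,0.3,0,0,0,0,0.5],[-2,0.3,0,0,0,0,0.5],[-5,0.3,0,0,0,0,0.5],[-9,0.3,0,0,0,0,0.5],[-12.5,0.3,0,0,0,0,0.5]]';python3 - <<'E'
from h import *
s=manip.get_state();print(ch(s['position']),s['contact_force'],s['moment'])
S=grab('scene','s23');T=grab('top','t23')
for i in(S,T):
    c=cloud(i);hsv=cv2.cvtColor(i["color"],cv2.COLOR_BGR2HSV);h,sa,v=cv2.split(hsv)
    p=ch(c);m=(h>5)&(h<22)&(sa>150)&(p[...,0]>-.17)&(p[...,0]<.01)&(abs(p[...,1])<.035)
    q=p[m];print(m.sum(),q.min(0).round(4),q.max(0).round(4),np.median(q,0).round(4))
    b=(abs(h.astype(int)-112)<12)&(sa>150)&(v>80)
    k=c[b&(c[...,2]<.07)&(c[...,2]>.03)&(c[...,1]<-.3)&(c[...,1]>-.5)];print("rest",k.min(0).round(3),k.max(0).round(3))
goal([.446,-.4202,.18],.1173-np.pi/2)
crop(S,70,190,210,310,5,"s23c");crop(T,350,190,430,290,6,"t23c")
E
```

```text
clock: 20.5
position: [0.5456, -0.2562, 0.1877]
ee_rot: [0.707, 0.011, 0.707, -0.011]
contact_force: [0.2, 0.1, -2.9]
width: 0.0157
[-0.28044228 -0.00065984  0.18768983] [ 0.20951133  0.10235795 -2.87739647] [0.01790249 0.02032012 0.00088277]
216 [-0.1271 -0.0251  0.0263] [-0.0348  0.0318  0.0541] [-0.0655 -0.005   0.0356]
rest [ 0.372 -0.451  0.03 ] [ 0.606 -0.376  0.062]
168 [-0.1236 -0.0241  0.0268] [-0.0364  0.0266  0.0599] [-0.0615  0.0011  0.0375]
rest [ 0.376 -0.452  0.031] [ 0.596 -0.398  0.063]
t20.60 pos [ 0.548  -0.2577  0.1908] F [ 0.79 -0.16 -1.37] w 0.0157 q6 -0.52
shift [  1.08 -16.56  -9.69] turn [81.46  0.56 -0.12]
```

View pics/s23.png

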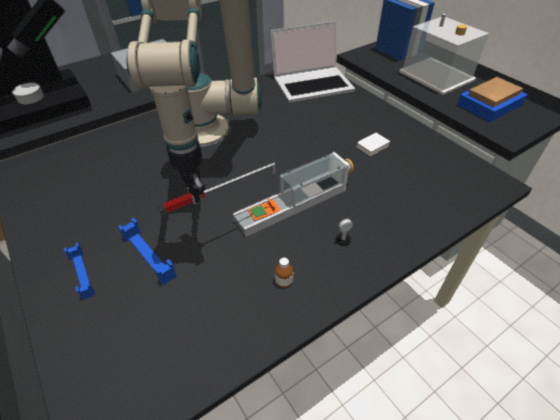

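View pics/t23c.png

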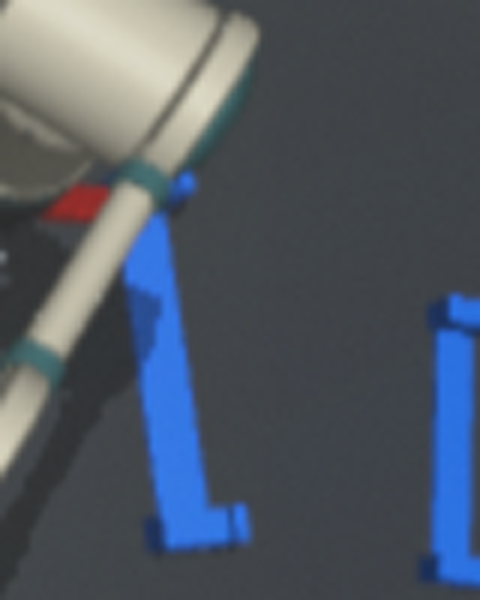

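View pics/s23c.png

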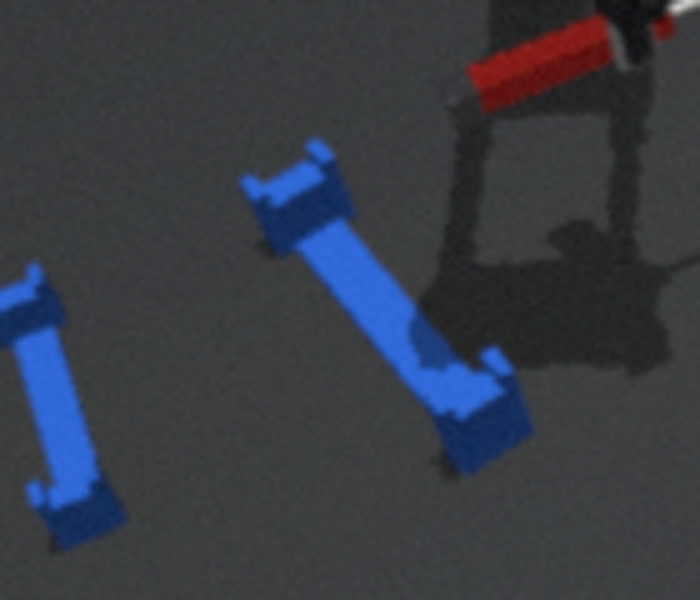

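```bash
python3 -m crank '[[0,-2,-1.2,10,0,0,0.5],[0,-4,-2.4,20,0,0,0.5],[0,-6,-3.6,30,0,0,0.5],[0,-8,-4.8,40,0,0,0.5],[0,-10,-5.8,50,0,0,0.5]]';python3 - <<'E'
from h import *
goal([.446,-.4205,.125],.1173-np.pi/2)
S=dict(np.load("scene0.npz"))
P=lambda u,v:(70+u/5-.4,190+v/5-.4)
Q=lambda p:((np.asarray(p)-np.array([.446,-.4205,0]))@rz(.1173)).round(4)
for n,q,z in(("rear L",(250,183),.053),("rear R",(320,150),.053),("front R",(495,358),.059),("rear floor",(285,185),.041)):
    w=atz(S,*P(*q),z);print(n,w.round(4),Q(w))
E
```

```text
clock: 21.22
position: [0.4833, -0.3545, 0.1846]
ee_rot: [0.634, 0.311, 0.636, -0.311]
contact_force: [-0.7, -0.6, -1.2]
width: 0.0152
t21.23 pos [ 0.4833 -0.3545  0.1846] F [-0.68 -0.57 -1.24] w 0.0152 q6 0.16
shift [ 5.95 -6.99  2.94] turn [31.1  -0.15  0.06]
rear L [ 0.382  -0.4478  0.053 ] [-0.0668 -0.0196  0.053 ]
rear R [ 0.3801 -0.4049  0.053 ] [-0.0636  0.0232  0.053 ]
front R [ 0.5865 -0.3807  0.059 ] [0.1442 0.0231 0.059 ]
rear floor [ 0.3828 -0.4308  0.041 ] [-0.0639 -0.0028  0.041 ]
```

```bash
python3 -m crank '[[0,-2,0.9,10,0,0,0.5],[1,-4.6,1.9,20,0,0,0.5],[3,-7,3,31,0,0,0.5],[5,-7,3,31,0,0,0.5],[5.9,-7,3,31,0,0,0.5]]';python3 -m crank '[[0,0,0,0,0,0,0.5],[0,0,0,0,0,0,0.5]]';python3 - <<'E'
from h import *
goal([.446,-.4192,.036],.1173-np.pi/2)
S=grab('scene');T=grab('top');crop(S,70,190,210,310,5,"s24");crop(T,350,170,430,270,6,"t24")
E
```

```text
clock: 21.85
position: [0.4466, -0.4205, 0.1245]
ee_rot: [0.528, 0.468, 0.532, -0.468]
contact_force: [-0.2, 0.6, -1.2]
width: 0.0157
clock: 22.1
position: [0.4484, -0.4218, 0.1278]
ee_rot: [0.531, 0.468, 0.53, -0.468]
contact_force: [0.2, -0.6, -1.1]
width: 0.0157
t22.10 pos [ 0.4484 -0.4218  0.1278] F [ 0.25 -0.61 -1.06] w 0.0157 q6 0.58
shift [ 9.18 -0.21 -0.3 ] turn [ 0.45  0.05 -0.04]
```

View pics/s24.png

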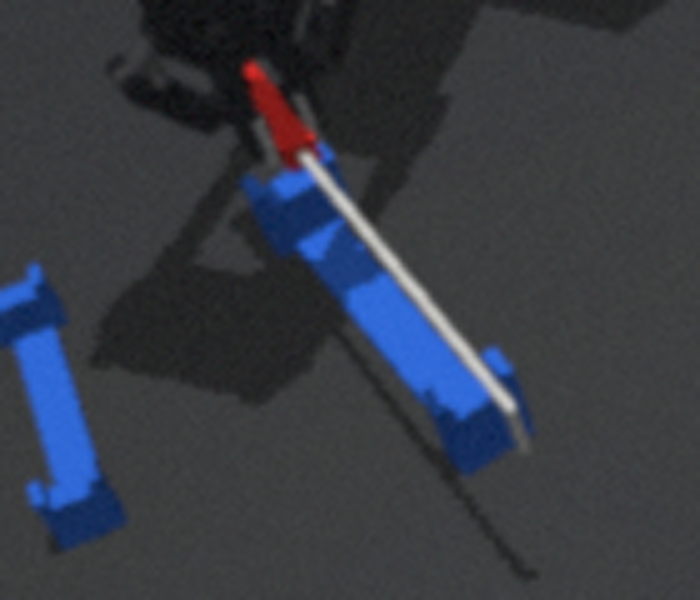

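View pics/t24.png

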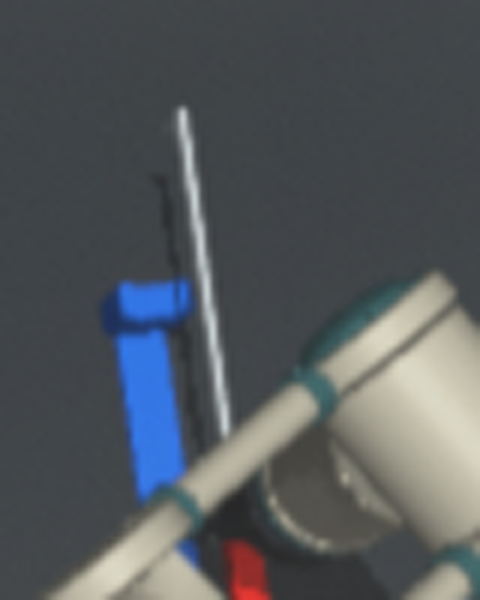

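Run:
```python
from h import *
S=dict(np.load("scene0.npz"));T=dict(np.load("top0.npz"))
P,r=tri([(T,379.9,187.6),(S,172.2,271.2)]);print(P,r)
g=np.array([.447,-.4215]);d=P[:2]-g;print(np.linalg.norm(d),np.arctan2(d[1],d[0]))
```

```text
[ 0.6894 -0.3952  0.1463] [ 0.1  0.   0.  -0. ]
0.24382257893804668 0.10807558824811993
```

```bash
python3 -m crank '[[2,-0.3,-0.4,0,0,0,0.5],[4,-0.3,-0.4,0,0,0,0.5],[6,-0.3,-0.4,0,0,0,0.5],[7.5,-0.3,-0.4,0,0,0,0.5],[8.3,-0.3,-0.4,0,0,0,0.5]]';python3 -m crank '[[0.2,0,0,0,0,0,0.5],[0.4,0,0,0,0,0,0.5],[0.5,0,0,0,0,0,0.5],[0.5,0,0,0,0,0,0.5]]';python3 - <<'E'
from h import *
goal([.446,-.4192,.036],.1173-np.pi/2);print(manip.get_state()["moment"])
S=grab('scene');T=grab('top');crop(S,70,190,210,310,5,"s25");crop(T,350,170,430,270,6,"t25")
E
```

```text
clock: 22.82
position: [0.4444, -0.4182, 0.0438]
ee_rot: [0.53, 0.468, 0.53, -0.468]
contact_force: [-0.1, 0.7, -1.8]
width: 0.0156
clock: 23.32
position: [0.4444, -0.4184, 0.0396]
ee_rot: [0.53, 0.468, 0.53, -0.468]
contact_force: [-0.2, -0.1, -2.0]
width: 0.016
t23.32 pos [ 0.4444 -0.4184  0.0396] F [-0.17 -0.11 -2.05] w 0.016 q6 0.58
shift [0.36 0.15 0.09] turn [ 0.4   0.02 -0.02]
[ 0.01867881 -0.05225172  0.02338175]
```

View pics/s25.png

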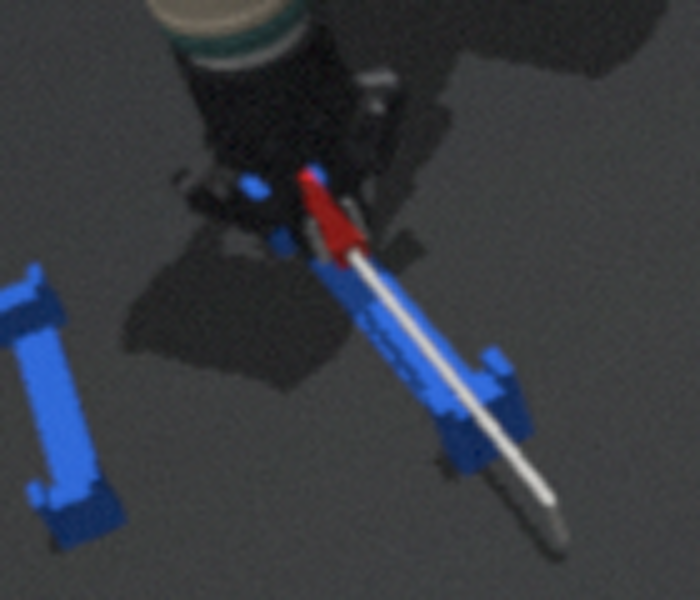

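View pics/t25.png

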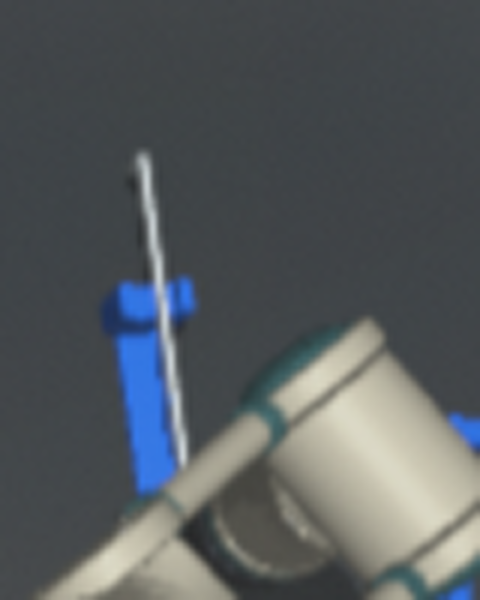

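```bash
python3 -m crank '[[0.15,0,0,0,0,0,0.5],[0.3,0,0,0,0,0,0.5],[0.3,0,0,0,0,0,0.5]]';python3 -c "
from h import *
s=manip.get_state();print(s['contact_force'],s['moment'])";python3 -m crank '[[0.15,0,0,0,0,0,0.5],[0.3,0,0,0,0,0,0.5],[0.3,0,0,0,0,0,0.5]]';python3 -c "
from h import *
s=manip.get_state();print(s['position'],s['contact_force'],s['moment'])"
```

```text
clock: 23.8
position: [0.4444, -0.4184, 0.0369]
ee_rot: [0.53, 0.468, 0.53, -0.468]
contact_force: [-0.9, 1.5, 4.2]
width: 0.0155
[-0.88587648  1.45651908  4.18654832] [ 0.1853765   0.14487701 -0.0014496 ]
clock: 24.18
position: [0.4444, -0.4183, 0.0368]
ee_rot: [0.531, 0.468, 0.53, -0.468]
contact_force: [-3.8, 4.0, 20.7]
width: 0.0158
[ 0.44440383 -0.41834809  0.03676665] [-3.78988375  4.04726044 20.67583678] [ 0.79080691  0.63497512 -0.13321385]
```

```bash
python3 -m crank '[[-0.25,0,0,0,0,0,0.5],[-0.25,0,0,0,0,0,2.5],[-0.25,0,0,0,0,0,4.5],[-0.25,0,0,0,0,0,6.5],[-0.25,0,0,0,0,0,6.5]]' 40;python3 -c "
from h import *
s=manip.get_state();print(s['position'],s['contact_force'],s['moment'])
S=grab('scene');crop(S,70,190,210,310,5,'s26')"
```

```text
clock: 24.8
position: [0.4443, -0.4183, 0.0354]
ee_rot: [0.53, 0.468, 0.53, -0.468]
contact_force: [0.3, 0.2, 0.4]
width: 0.065
[ 0.4443054  -0.41827272  0.03543637] [0.29470559 0.18052793 0.40244575] [0.00206194 0.02217384 0.00358884]
```

View pics/s26.png

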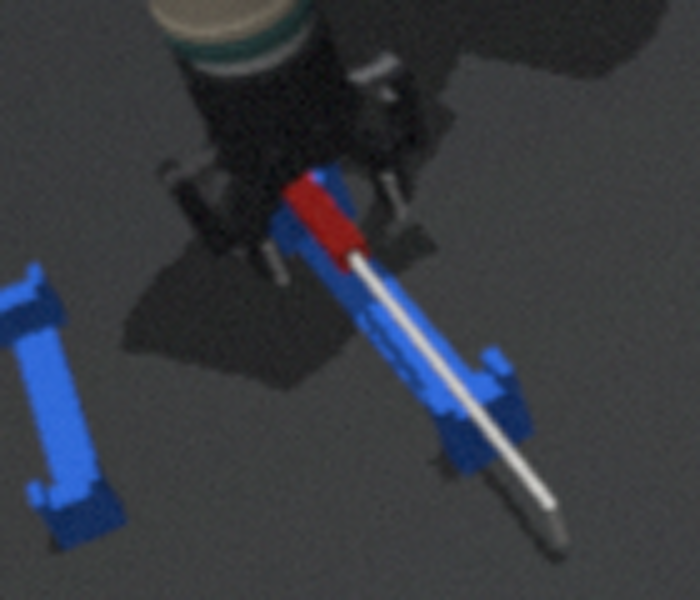

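Released. I'll raise straight up and back away, then check.

```bash
python3 -m crank '[[-1,0,0,0,0,0,6.5],[-4,0,0,0,0,0,6.5],[-8,0,0,0,0,0,6.5],[-13,0,0,0,0,0,6.5],[-18,0,0,0,0,0,6.5]]';python3 -m crank '[[0,-5,0,0,0,0,6.5],[0,-10,0,0,0,0,6.5],[0,-14,0,0,0,0,6.5],[0,-14,0,0,0,0,6.5],[0,-14,0,0,0,0,6.5]]';python3 - <<'E'
from h import *
S=grab('scene','s27');T=grab('top','t27')
crop(S,70,190,210,310,5,'s27c');crop(T,340,170,440,290,5,'t27c')
for i in(S,T):
    c=cloud(i);hsv=cv2.cvtColor(i["color"],cv2.COLOR_BGR2HSV);h,sa,v=cv2.split(hsv)
    p=ch(c);m=(h>5)&(h<22)&(sa>150)&(p[...,0]>-.17)&(p[...,0]<.01)&(abs(p[...,1])<.035)
    q=p[m];print(m.sum(),q.min(0).round(4),q.max(0).round(4),np.median(q,0).round(4))
    r=((h<6)|(h>174))&(sa>150)&(v>80)&(c[...,1]<-.35)&(c[...,1]>-.5)&(c[...,0]>.3)
    print("red",c[r].mean(0).round(4))
S0=dict(np.load("scene0.npz"))
d=cv2.absdiff(S["color"],S0["color"]).max(2)
for n,(x0,y0,x1,y1) in dict(bottle=(265,250,305,295),lens=(330,210,362,250),case=(350,128,395,160)).items(): print(n,d[y0:y1,x0:x1].max(), d[y0:y1,x0:x1].mean())
print(manip.get_state()["position"],manip.get_state()["qd"].round(3))
E
```

```text
clock: 25.48
position: [0.4442, -0.4182, 0.2181]
ee_rot: [0.53, 0.468, 0.53, -0.468]
contact_force: [0.7, 0.1, 0.0]
width: 0.0649
clock: 26.1
position: [0.3059, -0.4359, 0.2164]
ee_rot: [0.531, 0.468, 0.529, -0.468]
contact_force: [-0.0, 0.5, -0.1]
width: 0.0648
217 [-0.1267 -0.028   0.0284] [-0.0355  0.0324  0.0563] [-0.0657 -0.0059  0.0355]
red [ 0.4274 -0.4248  0.0668]
171 [-0.1236 -0.025   0.0271] [-0.0363  0.0273  0.0602] [-0.0616  0.0014  0.037 ]
red [ 0.4177 -0.4233  0.0595]
bottle 9 2.607222222222222
lens 10 2.7953125
case 9 2.2708333333333335
[ 0.3064321  -0.43572129  0.21600622] [ 0.008  0.004  0.    -0.002  0.     0.001]
```

View pics/s27c.png

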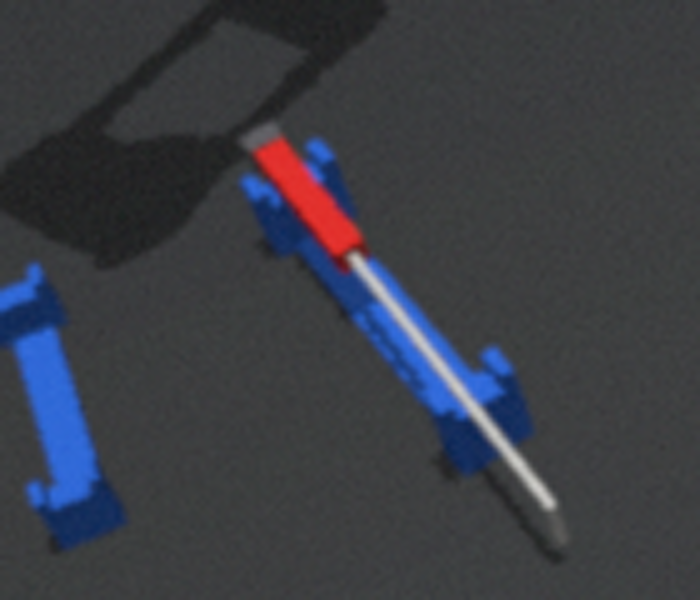

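View pics/t27c.png

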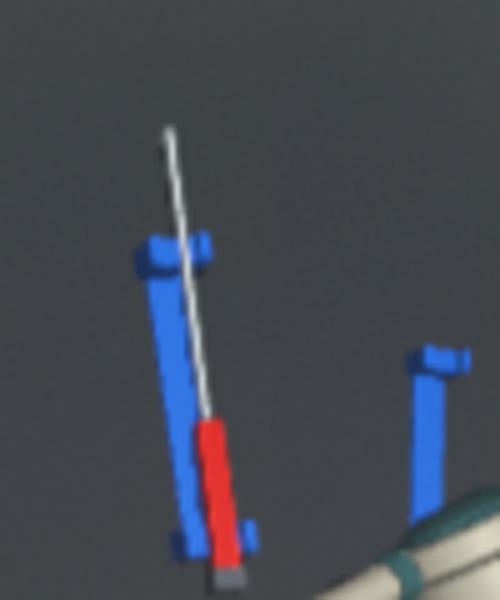

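View pics/s27.png

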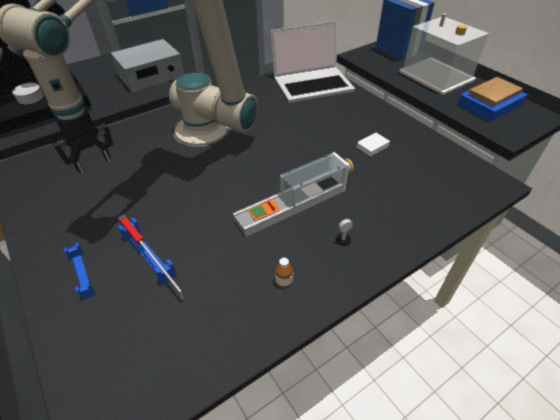

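```bash
python3 -c "
from rig import manip
print(manip.sign_off())"
```

```text
the job is handed in; nothing more can be done
None
```

The carrier is out on the loading shelf and the picker is back in the larger blue rest. I handed the job in at about 26 s on the robot clock; no verdict is reported.

**What I did:** I took the picker by its handle and reached in over the bar. Pressing the tail tipped the nose up. The first draw stopped with the nose against the step, so I let the carrier fall back, pressed again and drew it over. From there I pulled it out by the bar.

**Last checks:**
- **Carrier:** it lies flat, with its plate from about -124 to -36 mm in front of the mouth (centre near -80 mm). The top of the plate is at about 36 mm.
- **Picker:** it rests in both forks and looks within a few mm of where it started, with the hook to the same end.
- **Bottle, lens mount and case:** unchanged in the scene image.
- **Robot:** the arm is clear of everything.

**Less certain:** my pose fit read the nose at only 29.5 to 31.3 mm during the tip, against the 30.5 mm needed. That fit appears to read about 2 mm low. The nose did pass over the 30 mm step while the carrier was tilted, so I take the first step as met, but I could not measure it directly.

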